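# Load the bur cassette, swing its bail into the catch and clip it locked

## Task

Get the instrument cassette ready for the steriliser: swing its wire bail up and back, take out the teal box left in the tray and set it flat on a free spot of the desk clear of the cassette, and put every loose white bur block on the near part of the desk flat and upright into the tray. Then swing the bail gently down over them until its tongue rests fully home behind the catch plate. Last, take the orange spring clip from its rack and clip it from above, upright, well down over the middle of catch plate and tongue together, so that it locks the bail; leave the other things on the desk where they are.

Things in the scene. Friction and masses are not known exactly. Their poses are not given: they have to be found in the camera images.
- cassette: aluminium instrument cassette, fixed: open tray 100 (x) x 228 (y) x 36 mm high, walls 4 mm, floor 5 mm thick (inside 92 x 220). Origin: centre of its underside; x from its front (catch, robot side) to its back (hinge), y along the tray, z up. Two thin blue lines on the floor at y = +-33 mm mark three places for bur blocks at y = -66, 0, 66 mm, lengthwise along x.
- bail (a joint): steel-wire bail (a U-shaped frame) hinged along the cassette's back, rad: 0 = swung down over the tray, fully home in its catch; 1.57 = upright; more = leaning back (stop 1.95; lean it to about 1.75 to clear the tray for the gripper). Stiff (0.13 N m), stays where left. Never slam it: under 2.5 rad/s. Arms at y = +-106 mm; front bar along y, 120 mm from the hinge axis.
- bail_hinge (a point): middle of the bail's hinge axis (which runs along the cassette's y), 45 mm behind the cassette's centre and 50 mm above its underside; axes as the cassette
- bail_grip (a point): centre of the blue sleeve (44 mm long; another at y = +65 mm) at y = -65 mm on the bail's front bar; moves with the bail; the bar is 10 mm thick (sleeve 12 mm, the fingers feel 10) and can be pinched or pushed here. Closed, the bar is at x = -75, z = 50 mm in the cassette's frame; it turns in the fingers as the bail swings.
- tongue_top (a point): middle of the top edge of the steel tongue plate in the middle of the bail's front bar, 4 mm thick, 40 mm wide, its top 26 mm above the bar; bail closed, it stands upright right behind the catch plate (x -74.5 to -70.5 mm), tops level, the pair 9 mm thick. Moves with the bail.
- catch_top (a point): the catch is a fixed upright steel plate in front of the tray, 4 mm thick (x -79.5 to -75.5 mm in the cassette's frame), 32 mm wide. This point: top edge of the pair catch plate + closed tongue, middle of the 9 mm thickness and of the width, 75 mm in front of the cassette's centre and 76 mm above the desk; axes as the cassette. The clip goes over this edge from above, opening along x.
- clip: orange spring clip like a clothes peg, upright astride the rack plate, jaws down, tails up, 68 mm tall, 24 wide (y), 45 g. Origin: between the jaw tips, at their lower end; z up to the tails, x the way it opens. Pivot pin 36 mm above the origin; an edge can enter at most 30 mm between the jaws. Rubber tips (lowest 8 mm) 4.4 mm apart when shut, about 21 mm when squeezed fully.
- clip_tails (a point): point between the clip's tails, 55 mm above its origin on its z axis, where to squeeze. Tails reach from 40 to 68 mm above the origin, splayed, 35 mm over their tops when shut; squeezed along the clip's x they reach a stop, parallel, 20 mm over the outside, jaws fully open. Takes about 7 N; a grip of 15 to 30 N keeps it fully open.
- clip_jaw (a joint): opening of the clip, rad: 0 = shut (also on the rack plate), 0.5 = squeezed fully open at its stop, about 0.13 when clamped over catch plate and tongue together
- rack: white plastic stand for the clip, fixed: base 46 x 56 x 8 mm, upright plate 4 mm thick (x), 30 mm wide (y), top 50 mm above the desk; the clip sits loosely on it and is lifted straight up. Origin: centre of its underside.
- bur_1: white bur block, a box 30 (x) x 62 (y) x 16 mm high with thin coloured burs standing on it to 34 mm (the burs are only for show, nothing touches them); 70 g. Origin: centre of its underside, z up. Grasp the block across its 30 mm. May be absent.
- bur_2: white bur block, a box 30 (x) x 62 (y) x 16 mm high with thin coloured burs standing on it to 34 mm (the burs are only for show, nothing touches them); 70 g. Origin: centre of its underside, z up. Grasp the block across its 30 mm. May be absent.
- bur_3: white bur block, a box 30 (x) x 62 (y) x 16 mm high with thin coloured burs standing on it to 34 mm (the burs are only for show, nothing touches them); 70 g. Origin: centre of its underside, z up. Grasp the block across its 30 mm. May be absent.
- teal_box: flat teal box 36 (x) x 60 (y) x 18 mm high, 30 g, lying at the start on the floor of the tray, lengthwise across it, and to be taken out. Origin: centre of its underside, z up. Grasp it across its 36 mm.
- tape_1: roll of beige masking tape, 104 mm across, lying flat; a bystander, leave it alone. Origin: centre of its underside.
- adaptor: black mains adaptor brick 42x78x27 mm; a bystander, leave it alone. Origin: centre of its underside.
- dappen_1: white dappen dish, 32 mm wide, 25 high; a bystander, leave it alone. Origin: centre of its underside.
- bottle_1: amber dropper bottle with black top, 33 mm wide, 102 high; a bystander, leave it alone. Origin: centre of its underside.
- curing_light: white pen-shaped curing light 228 mm long, lying; a bystander, leave it alone. Origin: centre of its underside.
- etch_gel: blue gel syringe 126 mm long, lying; a bystander, leave it alone. Origin: centre of its underside.
- silicone_pot: small beige pot 36 mm wide, 24 high; a bystander, leave it alone. Origin: centre of its underside.
Not all that is in view belongs to the job. What is shaped like the teal_box but yellow is not meant.

How it is judged (in metres and radians):
On the way, in this order (a step that is already met when the one before it is completed fails the run):
1. the teal box is out on the desk and every bur block lies flat in the tray, the bail swung up ((x of teal_box in the frame of cassette below -0.07 m or x of teal_box in the frame of cassette above 0.07 m or y of teal_box in the frame of cassette below -0.134 m or y of teal_box in the frame of cassette above 0.134 m) and height (world z) of teal_box below 0.005 m and angle between each of teal_box, bur_1, bur_2, bur_3's own z axis and vertical below 0.15 rad and x of bur_1 in the frame of cassette between -0.045 and 0.045 m and y of bur_1 in the frame of cassette between -0.105 and 0.105 m and z of each of bur_1, bur_2, bur_3 in the frame of cassette below 0.012 m and x of bur_2 in the frame of cassette between -0.045 and 0.045 m and y of bur_2 in the frame of cassette between -0.105 and 0.105 m and x of bur_3 in the frame of cassette between -0.045 and 0.045 m and y of bur_3 in the frame of cassette between -0.105 and 0.105 m and value of joint bail above 0.8 rad), for 0.2 s.
2. the bail is swung fully home into its catch, the bur blocks under it (x of bur_1 in the frame of cassette between -0.045 and 0.045 m and y of bur_1 in the frame of cassette between -0.105 and 0.105 m and z of each of bur_1, bur_2, bur_3 in the frame of cassette below 0.012 m and angle between each of bur_1, bur_2, bur_3's own z axis and vertical below 0.15 rad and x of bur_2 in the frame of cassette between -0.045 and 0.045 m and y of bur_2 in the frame of cassette between -0.105 and 0.105 m and x of bur_3 in the frame of cassette between -0.045 and 0.045 m and y of bur_3 in the frame of cassette between -0.105 and 0.105 m and value of joint bail below 0.06 rad), for 0.3 s.
3. the clip is clamped over catch plate and tongue (value of joint bail below 0.06 rad and contact force between clip and cassette above 1 N and value of joint clip_jaw between 0.08 and 0.25 rad and horizontal distance between clip and catch_top below 0.016 m and angle between clip's own z axis and vertical below 0.4 rad and z of clip in the frame of catch_top below -0.009 m and linear speed of clip below 0.02 m/s), for 0.2 s.
At the end, for the whole second after the job is handed in: teal box flat on the desk outside the cassette; bur blocks upright on the tray floor; bail under 0.06 rad; clip at rest over catch plate and tongue (clip_jaw 0.08 to 0.25, over 1 N), within 16 mm sideways of their top middle, jaw tips 9 mm or more below it, tilted under 0.4 rad (all of step 3 and (x of teal_box in the frame of cassette below -0.07 m or x of teal_box in the frame of cassette above 0.07 m or y of teal_box in the frame of cassette below -0.134 m or y of teal_box in the frame of cassette above 0.134 m) and height (world z) of teal_box below 0.005 m and angle between each of teal_box, bur_1, bur_2, bur_3's own z axis and vertical below 0.15 rad and x of bur_1 in the frame of cassette between -0.045 and 0.045 m and y of bur_1 in the frame of cassette between -0.105 and 0.105 m and z of each of bur_1, bur_2, bur_3 in the frame of cassette below 0.012 m and x of bur_2 in the frame of cassette between -0.045 and 0.045 m and y of bur_2 in the frame of cassette between -0.105 and 0.105 m and x of bur_3 in the frame of cassette between -0.045 and 0.045 m and y of bur_3 in the frame of cassette between -0.105 and 0.105 m); the robot touches nothing.
It fails at once if a bystander is moved more than 30 mm (distance of any of tape_1, adaptor, dappen_1, bottle_1, curing_light, etch_gel, silicone_pot from where it was at the start of the episode above 0.03 m).
It fails at once if the bail is slammed down (faster than 2.5 rad/s) (velocity of joint bail below -2.5 rad/s).
Of bur_1, bur_2, bur_3 only 2 to 3 are there at a start; the rules pass over those that are not, and their reading is None.
At some moment in a run one of bur_1, bur_2, bur_3 may be knocked a few centimetres aside while the robot is not near it.
It also fails if it takes over 208 s, if anything falls off the work surface, if the arm or the gripper's body presses on something with over 40 N, if the wrist force passes 120 N, or if a joint passes its speed limit or range.

## Robot

A 6-joint arm with a two-finger parallel gripper is mounted at the origin on a cart in front of the work surface, level with it; the furniture and walls round the work are solid. World frame = base frame: x ahead of the robot, y to its left, z up, the work surface at z = 0. Lengths are in mm, angles in rad, forces in N, time in s.
With the tool pointing down it reaches from about 350 to 875 mm from the base axis. Payload 4.2 kg.
Tool frame: the origin (TCP) lies between the finger pads; the fingertips stand 25 mm ahead of it and the grasp point (between the pads) lies 6 mm ahead of it; z points along the fingers, y is the line along which they close (so a half turn about z gives the same grasp; the last joint's range is limited). The gripper opens to 85 mm and grips with 20 to 120 N. Pads are 22 mm wide; open, the fingers measure 114 mm over their backs; the gripper's body (76 mm by 85 mm) begins 54 mm behind the grasp point. The pads swing forward as they close: fully open they stand 13 mm farther back than shut.
Start: joints at [-0.962, 0.385, 0.008, 0, -1.194, -0.259], TCP at [214.208, -587.124, 223.212] pointing down, gripper open.
Joint ranges: [-3.14, 3.14], [-1.21, 2.06], [-1.07, 1.41], [-3.16, 2.05], [-2.99, -0.16], [-3.1, 3.1]. Speed limits (rad/s): [2.79, 2.79, 3.14, 3.14, 3.14, 3.14].

## Interface

Orientations are given as a unit quaternion [x, y, z, w].
In Python, from bench import read_state, imaging, workorder, nets gives the robot as it stands.
- The arm moves only by the tool apply_moves, never from a script. Its argument "rows" is a list of rows, each an object with "hand": the opening, from -1 (shut) to 1 (fully open); "delta_pos": the shift along the tool's x, y, z in mm, a list of three; "yaw": the turn about the tool's z in rad. A call has 1 to 12 rows; each row is the pose to reach, as a shift and turn from the pose commanded when the call began, along the tool's axes at that moment; what a row does not reach only later rows make up. A row lasts 1/12 s, in which the tool goes at most 41.7 mm and 7.16 degrees, less where a joint would pass 70% of its speed; a pose out of reach is approached as far as the arm can. A call with a gripper value outside its range is refused whole. The fingers move at their own pace and stop on an object; the grip force is fixed at half the most. Time passes only in rows, so rows that repeat a pose let the fingers close. It gives the time, the measured TCP pose, the force, the opening and the grip force at its end, in the units of the state.
- read_state(): the state, without advancing time (a new reading comes with each control period).
- imaging.get_image(name): name is "scene" or "top" or "wrist"; returns a dict with "pixels" (420x560x3 uint8, red, green, blue), "fx", "fy", "cx", "cy" (pixels), "dist" ([k1, k2, p1, p2, k3] as OpenCV has them; the pictures are not rectified), "xyz" and "rotation" of the camera in the world. Camera axes: x right, y down, z forward; pixel columns grow to the right and rows downward; lengths in mm; the calibration is good to about 2 mm. A picture is of the moment at which its call begins. There is no depth.
- workorder.job_done(): hands the job in; it is judged then, once.
Trained networks look in the newest picture that a camera, given by its name, has taken for a name from the list of things; names that differ only in an ending like _2 or _b are one class to them, and where a whole thing is asked for, a point or a joint stands for the part that bears it (a point fixed in the world has none). Each returns a list of dicts, best first, with "score" (0 to 1); they miss things now and then, are a little off and sometimes report something else, mostly with a low value. They report only what shows in the picture. A call takes as long as a camera call. They do not tell look-alikes from the thing itself.
- nets.find_in(camera, query): "location" ([row, column] in pixels, amid what is visible of it).
- nets.pinpoint(camera, query): "location" ([row, column] in pixels: a listed point, or the origin of a listed thing).
The state is a dict: "clock": time; "joints": joint angles; "joint_vel": joint speeds; "joint_efforts": joint torques, N m; "position": TCP position; "ee_rot": TCP orientation; "contact_force": force on the tool from outside, world axes, zero at the start; "wrist_torque": the same for the moment, N m; "gripper_width": finger opening in mm; "grasp_force": force on a finger pad.
Only numpy, scipy, OpenCV 4.12 (cv2) and the standard library are available. Lean on these libraries where they do the work, as an engineer would, in place of code of your own. Each camera call takes 0.05 s, during which the arm holds its last target. There are 200 camera calls.

## Working session

There is one attempt and no reset: what is moved stays moved. The work goes in short steps, Python scripts to look and compute and a tool call to move; the robot and the scene stay as the last step left them, time stands still between calls to the robot, and variables do not carry over. Pictures are saved under pics/ and viewed, at most 14 in all, crops included, and the job is handed in when it is done.

Besides the shell and the picture viewer there is one more tool, called after "Call:" as name(argument=value, ...), one argument or row to a line, values as JSON. apply_moves: Moves the arm, as the interface text tells. Its arguments: {"type":"object","properties":{"rows":{"type":"array"}},"required":["rows"]}

```bash
mkdir -p pics; ls; cat > h.py <<'E'
import numpy as np, cv2
from bench import read_state, imaging, workorder, nets
from scipy.spatial.transform import Rotation as R
def shot(cam, fn=None):
    im=imaging.get_image(cam)
    if fn: cv2.imwrite('pics/'+fn, cv2.cvtColor(np.asarray(im['pixels'],np.uint8),cv2.COLOR_RGB2BGR))
    return im
def rotm(im):
    r=np.array(im['rotation'],float)
    return r if r.shape==(3,3) else R.from_quat(r).as_matrix()
def ray(im,rc):
    K=np.array([[im['fx'],0,im['cx']],[0,im['fy'],im['cy']],[0,0,1]])
    p=cv2.undistortPoints(np.array([[[rc[1],rc[0]]]],float),K,np.array(im['dist'],float))[0,0]
    return rotm(im)@np.array([p[0],p[1],1])
def at(im,rc,z):
    d=ray(im,rc);o=np.array(im['xyz'],float)
    return o+d*(z-o[2])/d[2]
def proj(im,P):
    K=np.array([[im['fx'],0,im['cx']],[0,im['fy'],im['cy']],[0,0,1]])
    r=rotm(im);t=-r.T@np.array(im['xyz'],float)
    p,_=cv2.projectPoints(np.atleast_2d(np.array(P,float)),cv2.Rodrigues(r.T)[0],t,K,np.array(im['dist'],float))
    return p[:,0,::-1]
def tri(obs):
    A=np.zeros((3,3));b=np.zeros(3)
    for im,rc in obs:
        d=ray(im,rc);d/=np.linalg.norm(d);M=np.eye(3)-np.outer(d,d);A+=M;b+=M@np.array(im['xyz'],float)
    return np.linalg.solve(A,b)
E
python3 - <<'E'
from h import *
s=read_state();print(s)
for c in ['scene','top','wrist']:
    im=shot(c,c+'0.png');print(c,im['xyz'],im['rotation'],im['fx'],im['cx'],im['cy'],im['dist'])
for c in ['scene','top']:
    for q in ['cassette','bail_hinge','bail_grip','tongue_top','catch_top','clip','clip_tails','rack','bur_1','teal_box']:
        print(c,q,[(np.round(d['location']).tolist(),round(d['score'],2)) for d in nets.pinpoint(c,q)])
E
```

```text
pics
{'clock': 0.0, 'joints': array([-9.62435894e-01,  3.85568356e-01,  6.61284380e-03, -4.75498874e-04,
       -1.19400567e+00, -2.58620962e-01]), 'joint_vel': array([-6.16438117e-04, -3.04674973e-05, -1.62473703e-03,  1.69914579e-03,
       -4.84472822e-04,  3.73095684e-04]), 'joint_efforts': array([ 8.29418022e-04, -3.92292666e+01,  1.88398612e+01,  4.18587416e+00,
       -4.58459413e-03,  7.03123053e-07]), 'position': array([ 213.97231136, -586.58636403,  222.11289269]), 'ee_rot': array([-1.73893375e-01,  9.84763867e-01,  1.07512693e-03, -2.54126440e-04]), 'contact_force': array([ 0.29525634,  0.93315043, -0.81686272]), 'wrist_torque': array([-0.02055934, -0.02089737, -0.02590811]), 'grasp_force': 0.0, 'gripper_width': 85.81267782176386}
scene [ -138.07876205 -1261.11482168   843.33281481] [ 0.8361813  -0.26156272  0.14319017 -0.4603068 ] 507.82580890443677 270.89482087146996 209.42570998293306 [0.04266607 0.         0.         0.         0.        ]
top [ 378.77945754 -264.8026018  1154.71947809] [-0.70264375  0.70771207 -0.05266036  0.05159725] 508.8009214419001 269.94347304591
[... 492 characters left out ...]
0, 329.0], 0.27)]
scene catch_top [([199.0, 247.0], 0.7)]
scene clip []
scene clip_tails []
scene rack [([250.0, 218.0], 0.5)]
scene bur_1 [([249.0, 219.0], 0.74)]
scene teal_box [([201.0, 258.0], 0.52)]
top cassette [([196.0, 227.0], 0.59), ([267.0, 176.0], 0.38)]
top bail_hinge [([173.0, 228.0], 0.71), ([188.0, 381.0], 0.68)]
top bail_grip [([222.0, 254.0], 0.94)]
top tongue_top [([214.0, 223.0], 0.63)]
top catch_top [([222.0, 226.0], 0.67)]
top clip [([271.0, 176.0], 0.68)]
top clip_tails [([264.0, 176.0], 0.77), ([184.0, 381.0], 0.36)]
top rack [([269.0, 178.0], 0.67)]
top bur_1 [([262.0, 327.0], 0.91), ([287.0, 262.0], 0.88), ([267.0, 177.0], 0.16)]
top teal_box [([226.0, 149.0], 0.95)]
```

View pics/top0.png

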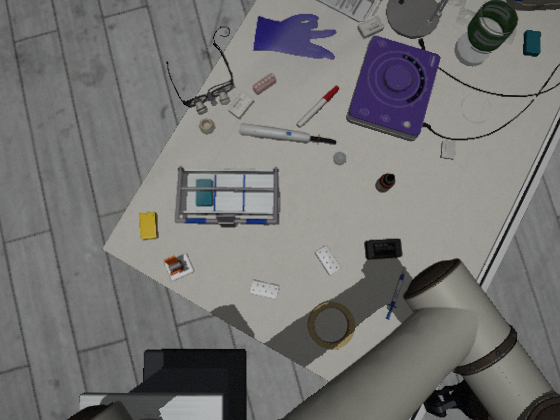

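View pics/scene0.png

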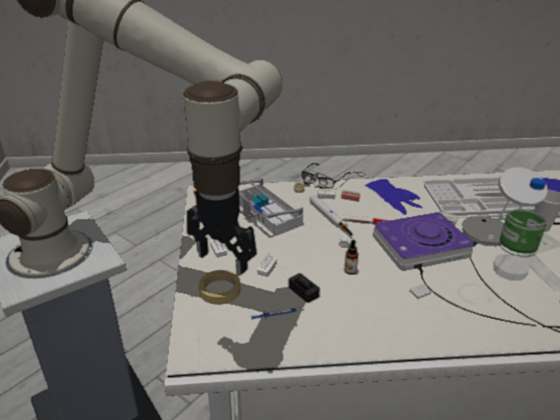

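The top view shows the cassette around (195,228), with a teal box in its left third at (192,204). The rack and clip are at (266,178). Bur blocks are at (260,327) and (289,264), and a yellow look-alike is at (225,148). The arm hides the lower right. In the scene view the gripper hides part of the cassette.

```bash
python3 - <<'E'
from h import *
im=shot('top')
a=cv2.cvtColor(np.asarray(im['pixels'],np.uint8),cv2.COLOR_RGB2BGR)
c=cv2.resize(a[155:305,120:345],None,fx=3.5,fy=3.5,interpolation=cv2.INTER_CUBIC)[:600,:800];cv2.imwrite('pics/topcrop.png',c)
print(R.from_quat(im['rotation']).as_matrix().round(3))
for n,rc,z in [('bur',(262,327),0),('bur',(287,262),0),('rack',(269,178),0),('tails',(264,176),55),('cass',(196,227),0),('catch',(222,226),76),('hingeL',(173,228),50),('box',(192,204),23),('grip',(222,254),50)]:
    print(n,at(im,rc,z).round(1))
E
```

```text
[[-0.007 -0.989  0.147]
 [-1.     0.007 -0.002]
 [ 0.001 -0.147 -0.989]]
bur [ 437.5 -395.6    0. ]
bur [ 382.5 -248.1    0. ]
rack [424.  -58.1   0. ]
tails [432.6 -63.4  55. ]
cass [ 591.  -168.4    0. ]
catch [ 520.6 -172.9   76. ]
hingeL [ 633.8 -174.5   50. ]
box [ 596.4 -118.1   23. ]
grip [ 523.6 -232.    50. ]
```

View pics/topcrop.png

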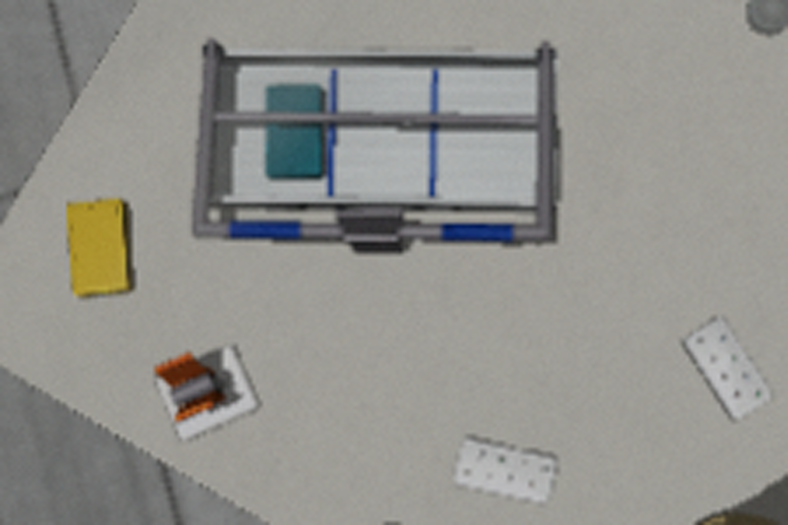

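The crop shows the bail down over the tray, with its blue sleeves at crop (230,266) and (232,477). The tongue and catch are at (222,372). The teal box lies in the left place, and the clip sits on its rack turned by about 20°.

```bash
cat >> h.py <<'E'
from scipy.optimize import least_squares
def cassfit(im,pts,x0=(590,-172,0)):
    P=np.array([p[0] for p in pts],float);q=np.array([p[1] for p in pts],float)
    def w(v):
        c,s=np.cos(v[2]),np.sin(v[2]);Q=P.copy();Q[:,0]=v[0]+c*P[:,0]-s*P[:,1];Q[:,1]=v[1]+s*P[:,0]+c*P[:,1];return Q
    f=lambda v:(proj(im,w(v))-q).ravel()
    r=least_squares(f,x0,x_scale=[1,1,.01],loss='soft_l1');return r.x,f(r.x).reshape(-1,2)
def goto(pos,ang):
    """world pos and desired closing-line angle (tool y dir, world) -> tool delta, yaw"""
    s=read_state();M=R.from_quat(s['ee_rot']).as_matrix();d=M.T@(np.array(pos,float)-s['position'])
    ya=np.arctan2(M[1,1],M[0,1]);dy=(ya-ang+np.pi/2)%np.pi-np.pi/2   # tool z down: +yaw lowers world angle
    print('pos',s['position'].round(1),'yang',round(ya,3),'j6',round(s['joints'][5],3),'delta',d.round(1),'yaw',round(dy,3));return d,dy
E
python3 - <<'E'
from h import *
im=shot('top')
def px(x,y): return (155+y/3.5,120+x/3.5)
pts=[((-75,65,50),px(266,230)),((-75,-65,50),px(477.5,232.5)),((46,33,5),px(334,70)),((46,-33,5),px(435.5,70)),
((-77.5,16,76),px(338,222)),((-77.5,-16,76),px(406,222)),((45,108,50),px(211,45)),((45,-108,50),px(546,46))]
v,r=cassfit(im,pts);print(v.round(3));print(r.round(1))
s=read_state();M=R.from_quat(s['ee_rot']).as_matrix();print(M.round(3))
print('cam in tool',M.T@(np.array(shot('wrist')['xyz'])-s['position']))
goto((450,-250,350),np.pi/2)
E
```

```text
[ 6.00765e+02 -1.73623e+02 -1.90000e-02]
[[ 0.1  1.1]
 [ 0.1 -0.1]
 [-3.3 -0.1]
 [-2.9 -0.6]
 [ 2.2  1.6]
 [ 2.4 -2.9]
 [-0.6 -0.6]
 [ 0.2  0.5]]
[[-0.939 -0.343  0.   ]
 [-0.343  0.939 -0.   ]
 [ 0.    -0.    -1.   ]]
cam in tool [  66.63416234   -0.61377064 -151.33082841]
pos [ 214.2 -587.1  223.2] yang 1.921 j6 -0.259 delta [-337.1  235.9 -126.8] yaw 0.35
```

```bash
python3 - <<'E'
from h import *
im=shot('wrist');print(rotm(im)[:,2])
goto((490,-180,330),np.pi/2)
E
```

```text
[ 0.24936583  0.08890971 -0.96431932]
pos [ 214.2 -587.1  223.2] yang 1.921 j6 -0.259 delta [-398.6  287.9 -106.8] yaw 0.35
```

Call:
apply_moves(
  rows=[
    {"hand":1,"delta_pos":[-100,72,-50],"yaw":0.1},
    {"hand":1,"delta_pos":[-398.6,287.9,-106.8],"yaw":0.35},
    {"hand":1,"delta_pos":[-398.6,287.9,-106.8],"yaw":0.35},
    {"hand":1,"delta_pos":[-398.6,287.9,-106.8],"yaw":0.35},
    {"hand":1,"delta_pos":[-398.6,287.9,-106.8],"yaw":0.35},
    {"hand":1,"delta_pos":[-398.6,287.9,-106.8],"yaw":0.35},
    {"hand":1,"delta_pos":[-398.6,287.9,-106.8],"yaw":0.35},
    {"hand":1,"delta_pos":[-398.6,287.9,-106.8],"yaw":0.35},
    {"hand":1,"delta_pos":[-398.6,287.9,-106.8],"yaw":0.35},
    {"hand":1,"delta_pos":[-398.6,287.9,-106.8],"yaw":0.35},
    {"hand":1,"delta_pos":[-398.6,287.9,-106.8],"yaw":0.35},
    {"hand":1,"delta_pos":[-398.6,287.9,-106.8],"yaw":0.35},
  ],
)

```text
clock: 2.35
position: [485.6, -185.5, 329.1]
ee_rot: [-0.0, 1.0, -0.0, 0.0]
contact_force: [0.3, 0.3, -0.0]
gripper_width: 85.7
grasp_force: 0.0
```

Call:
apply_moves(
  rows=[
    {"hand":1,"delta_pos":[0,0,0],"yaw":0},
    {"hand":1,"delta_pos":[0,0,0],"yaw":0},
    {"hand":1,"delta_pos":[0,0,0],"yaw":0},
    {"hand":1,"delta_pos":[0,0,0],"yaw":0},
  ],
)

```text
clock: 2.68
position: [484.3, -188.1, 327.9]
ee_rot: [0.001, 1.0, 0.0, -0.0]
contact_force: [0.5, -0.6, -0.3]
gripper_width: 85.3
grasp_force: 0.0
```

```bash
python3 - <<'E'
from h import *
w=shot('wrist','w1.png');s=shot('scene','s1.png')
goto((490,-180,330),np.pi/2)
for c,im in [('wrist',w),('scene',s)]:
    for q in ['cassette','bail_hinge','bail_grip','tongue_top','catch_top','clip','clip_tails','rack','bur_1','teal_box']:
        print(c,q,[(np.round(d['location'],1).tolist(),round(d['score'],2)) for d in nets.pinpoint(c,q)])
E
```

```text
pos [ 484.2 -188.5  328. ] yang 1.569 j6 -1.514 delta [-5.8  8.5 -2. ] yaw -0.002
wrist cassette [([244.1, 283.5], 0.73)]
wrist bail_hinge [([330.0, 314.0], 0.71), ([241.6, 320.4], 0.65), ([284.8, 285.1], 0.62), ([132.8, 379.1], 0.32)]
wrist bail_grip [([204.9, 233.6], 0.8), ([206.5, 286.8], 0.68)]
wrist tongue_top [([221.2, 289.1], 0.87)]
wrist catch_top [([207.9, 284.3], 0.72), ([284.8, 285.3], 0.71), ([249.6, 59.8], 0.65)]
wrist clip [([130.0, 370.4], 0.56)]
wrist clip_tails [([131.4, 380.6], 0.84), ([288.0, 125.9], 0.35)]
wrist rack [([131.4, 365.2], 0.96), ([329.5, 313.8], 0.2)]
wrist bur_1 [([139.2, 130.1], 0.6), ([91.3, 227.8], 0.56)]
wrist teal_box [([194.5, 412.8], 0.85), ([243.1, 320.9], 0.75), ([223.9, 286.8], 0.72)]
scene cassette [([212.9, 266.9], 0.84), ([317.2, 277.4], 0.4)]
scene bail_hinge [([195.3, 281.3], 0.89)]
scene bail_grip [([207.4, 262.3], 0.94), ([204.3, 257.5], 0.22)]
scene tongue_top [([192.1, 249.4], 0.97)]
scene catch_top [([197.5, 245.0], 0.67)]
scene clip [([207.3, 202.8], 0.79), ([209.0, 260.5], 0.41)]
scene clip_tails [([196.0, 196.5], 0.47)]
scene rack [([212.6, 199.8], 0.47)]
scene bur_1 [([266.9, 264.7], 0.65), ([249.3, 218.5], 0.62)]
scene teal_box [([202.0, 256.7], 0.58), ([199.4, 215.3], 0.56)]
```

View pics/w1.png

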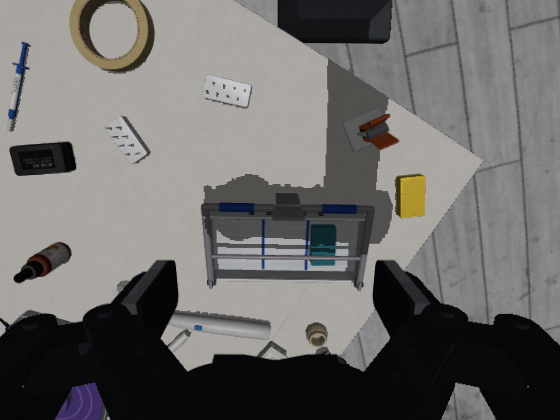

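The wrist view is turned half round. Bur blocks are at (91,228) and (139,130), with no third one visible. The sleeves are at (207,236) and (209,339), the catch at about (205,288), and the clip on its rack at (131,370).

```bash
python3 - <<'E'
from h import *
a=cv2.imread('pics/w1.png')
c=cv2.resize(a[105:305,195:405],None,fx=3,fy=3,interpolation=cv2.INTER_CUBIC);cv2.imwrite('pics/w1c.png',c)
t=shot('top','t2.png')
for q in ['bur_1','clip','rack','clip_tails','teal_box','tongue_top','bail_grip']:
  for f in (nets.find_in,nets.pinpoint): print(q,f.__name__,[(np.round(d['location'],1).tolist(),round(d['score'],2)) for d in f('top',q)])
E
```

```text
bur_1 call [([286.8, 262.8], 0.67), ([260.3, 325.4], 0.62), ([191.2, 257.5], 0.19)]
bur_1 call [([258.4, 328.1], 0.71), ([290.1, 265.4], 0.66)]
clip call [([264.3, 173.4], 0.67)]
clip call [([268.1, 175.1], 0.62), ([293.0, 397.4], 0.4)]
rack call [([272.3, 185.1], 0.72)]
rack call [([268.1, 180.1], 0.6)]
clip_tails call [([263.0, 174.9], 0.59), ([187.6, 276.0], 0.18)]
clip_tails call [([260.2, 174.3], 0.66)]
teal_box call [([234.7, 150.0], 0.57), ([190.3, 272.8], 0.22)]
teal_box call [([224.4, 148.6], 0.82)]
tongue_top call [([188.4, 274.9], 0.81), ([193.5, 257.5], 0.28)]
tongue_top call []
bail_grip call [([190.7, 272.8], 0.64), ([126.0, 207.0], 0.21)]
bail_grip call [([323.7, 331.4], 0.55)]
```

View pics/w1c.png

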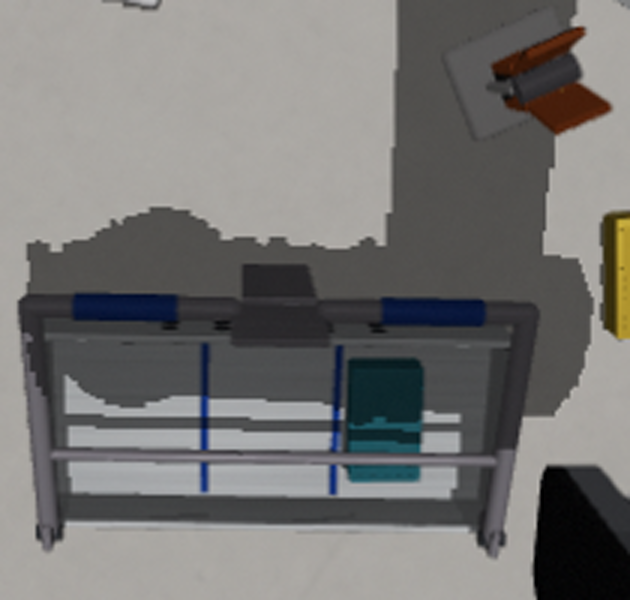

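The crop shows the tongue's top edge at crop row 345, behind the catch top at about row 302. The bail is therefore not fully home at the start. I'll fit the pose and the bail angle together.

```bash
python3 - <<'E'
from h import *
t=imaging.get_image('top');w=imaging.get_image('wrist');s=imaging.get_image('scene')
T=lambda x,y:(155+y/3.5,120+x/3.5); W=lambda x,y:(105+y/3,195+x/3)
# kind 'c' cassette frame, 'b' bail frame rel hinge (closed)
obs=[(w,'b',(-120,-65,0),W(126,307)),(w,'b',(-120,65,0),W(433,312)),(w,'c',(-77.5,-16,76),W(243,302)),(w,'c',(-77.5,16,76),W(315,302)),
(w,'b',(-117.5,-20,26),W(233,345)),(w,'b',(-117.5,20,26),W(331,345)),(w,'c',(45,-106,50),W(47,540)),(w,'c',(45,106,50),W(493,545)),
(t,'b',(-120,65,0),T(266,230)),(t,'b',(-120,-65,0),T(477.5,232.5)),(t,'c',(45,106,50),T(211,45)),(t,'c',(45,-106,50),T(546,46)),
(t,'b',(-117.5,20,26),T(340,207)),(t,'b',(-117.5,-20,26),T(406,207)),
(s,'b',(-117.5,0,26),(192.1,249.4)),(s,'b',(-120,-65,0),(207.4,262.3)),(s,'c',(45,0,50),(195.3,281.3))]
def pt(v,k,P):
    x,y,z=P
    if k=='b': c,q=np.cos(v[3]),np.sin(v[3]);x,z=45+c*x+q*z,50-q*x+c*z
    c,q=np.cos(v[2]),np.sin(v[2]);return [v[0]+c*x-q*y,v[1]+q*x+c*y,z]
f=lambda v:np.concatenate([proj(im,pt(v,k,P))[0]-np.array(rc) for im,k,P,rc in obs])
r=least_squares(f,(595,-172,0,.1),x_scale=[1,1,.01,.05],loss='soft_l1');print(r.x.round(4));print(f(r.x).reshape(-1,2).round(1).tolist())
for y in (-33,33):
  for rc in ([W(204.5,420)] if y<0 else [W(337.5,420)]):
    p=at(w,rc,5)-[r.x[0],r.x[1],0];c,q=np.cos(r.x[2]),np.sin(r.x[2]);print('line',y,(-q*p[0]+c*p[1]).round(1))
g=lambda k,P:np.round(pt(r.x,k,P),1);print('grip',g('b',(-120,-65,0)),'catch',g('c',(-75,0,76)))
print('teal',at(w,W(384,395),23).round(1), 'burs',at(w,(91.3,227.8),16).round(1),at(w,(139,127),16).round(1))
E
```

```text
[ 6.022931e+02 -1.736413e+02 -1.600000e-02  1.807000e-01]
[[0.2, -0.1], [0.0, -0.9], [-0.1, -0.7], [0.3, 0.6], [-0.8, -0.8], [-0.4, -0.5], [-2.7, 1.0], [-2.4, -0.9], [-2.7, -0.2], [-2.9, -0.2], [-1.1, 0.3], [-0.7, -0.4], [-1.0, -1.6], [-0.8, -1.4], [-1.1, -0.5], [1.5, -3.3], [-1.3, -1.2]]
line -33 -33.5
line 33 34.6
grip [ 528.2 -237.5   71.6] catch [ 527.3 -172.4   76. ]
teal [ 585.6 -118.5   23. ] burs [ 382.6 -251.6   16. ] [ 444.3 -394.6   16. ]
```

Call:
apply_moves(
  rows=[
    {"hand":0.2,"delta_pos":[-44,-49,30],"yaw":-0.12},
    {"hand":0.2,"delta_pos":[-44,-49,60],"yaw":-0.24},
    {"hand":0.2,"delta_pos":[-44,-49,90],"yaw":-0.36},
    {"hand":0.2,"delta_pos":[-44,-49,120],"yaw":-0.48},
    {"hand":0.2,"delta_pos":[-44,-49,150],"yaw":-0.6},
    {"hand":0.2,"delta_pos":[-44,-49,178],"yaw":-0.72},
    {"hand":0.2,"delta_pos":[-44,-49,178],"yaw":-0.84},
    {"hand":0.2,"delta_pos":[-44,-49,178],"yaw":-0.96},
    {"hand":0.2,"delta_pos":[-44,-49,178],"yaw":-1.08},
    {"hand":0.2,"delta_pos":[-44,-49,178],"yaw":-1.2},
    {"hand":0.2,"delta_pos":[-44,-49,178],"yaw":-1.32},
    {"hand":0.2,"delta_pos":[-44,-49,178],"yaw":-1.44},
  ],
)

```text
clock: 5.68
position: [529.1, -236.5, 150.1]
ee_rot: [-0.662, 0.75, 0.0, -0.0]
contact_force: [-0.9, -0.3, -0.1]
gripper_width: 51.4
grasp_force: 0.0
```

Call:
apply_moves(
  rows=[
    {"hand":0.2,"delta_pos":[0,0,0],"yaw":-0.116},
    {"hand":0.2,"delta_pos":[0,0,0],"yaw":-0.116},
    {"hand":0.2,"delta_pos":[0,0,0],"yaw":-0.116},
    {"hand":0.2,"delta_pos":[0,0,0],"yaw":-0.116},
    {"hand":0.2,"delta_pos":[0,0,0],"yaw":-0.116},
  ],
)

```text
clock: 6.1
position: [529.1, -236.4, 150.2]
ee_rot: [-0.701, 0.713, -0.0, 0.0]
contact_force: [-0.6, 0.1, 0.9]
gripper_width: 51.1
grasp_force: 0.0
```

```bash
python3 - <<'E'
from h import *
w=shot('wrist','w2.png')
d=goto((528.2,-237.5,77.6),-0.016);print(read_state()['gripper_width'],read_state()['joints'].round(2))
for q in ['bail_grip','tongue_top','catch_top','teal_box']: print(q,[(np.round(d['location'],1).tolist(),round(d['score'],2)) for d in nets.pinpoint('wrist',q)])
print(proj(w,[(528.2,-237.5,71.6)]))
E
```

```text
pos [ 529.  -236.4  150.2] yang 3.125 j6 0.125 delta [ 1.1  0.8 72.6] yaw -0.0
51.19182066426801 [-0.14  0.37 -0.21  0.   -0.99  0.12]
bail_grip [([212.5, 278.2], 0.74), ([119.9, 43.8], 0.43)]
tongue_top [([314.9, 269.8], 0.93)]
catch_top [([295.6, 279.9], 0.63)]
teal_box [([308.9, 205.7], 0.85)]
[[214.28410547 277.21611525]]
```

View pics/w2.png

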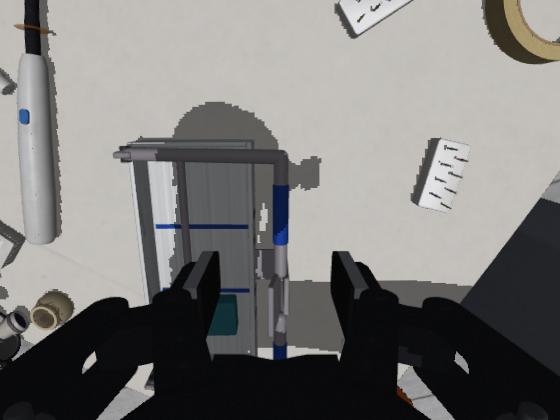

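The wrist view shows the y = -65 sleeve at (213,281), about 3 mm nearer the robot than I had. I'll descend and pinch it.

Call:
apply_moves(
  rows=[
    {"hand":0.2,"delta_pos":[1,2.5,25],"yaw":0},
    {"hand":0.2,"delta_pos":[1,2.5,50],"yaw":0},
    {"hand":0.2,"delta_pos":[1,2.5,65],"yaw":0},
    {"hand":0.2,"delta_pos":[1,2.5,72],"yaw":0},
    {"hand":0.2,"delta_pos":[1,2.5,72],"yaw":0},
    {"hand":-0.3,"delta_pos":[1,2.5,72],"yaw":0},
    {"hand":-0.6,"delta_pos":[1,2.5,72],"yaw":0},
    {"hand":-1,"delta_pos":[1,2.5,72],"yaw":0},
    {"hand":-1,"delta_pos":[1,2.5,72],"yaw":0},
    {"hand":-1,"delta_pos":[1,2.5,72],"yaw":0},
    {"hand":-1,"delta_pos":[1,2.5,72],"yaw":0},
    {"hand":-1,"delta_pos":[1,2.5,72],"yaw":0},
  ],
)

```text
clock: 7.35
position: [526.6, -237.4, 78.5]
ee_rot: [-0.702, 0.712, -0.0, 0.0]
contact_force: [-0.0, -0.2, -0.4]
gripper_width: 0.1
grasp_force: 0.0
```

```bash
python3 - <<'E'
from h import *
s=read_state();print(s['position'],s['gripper_width'],s['grasp_force'],s['contact_force'])
# arc rows: bar rel hinge, in tool frame; tool y=-x world(≈), z down. start angle a0
for a0 in (.18,):
  a=np.linspace(a0,1.78,25)
  dx=120*(np.cos(a0)-np.cos(a));dz=120*(np.sin(a)-np.sin(a0))
  print([(round(x,1),round(z,1)) for x,z in zip(dx,dz)])
E
```

```text
[ 526.57231351 -237.39873745   78.49374921] 0.09836426896876815 0.0 [-0.01112089 -0.16581925 -0.39514159]
[(np.float64(0.0), np.float64(0.0)), (np.float64(1.7), np.float64(7.8)), (np.float64(3.9), np.float64(15.5)), (np.float64(6.6), np.float64(23.0)), (np.float64(9.8), np.float64(30.4)), (np.float64(13.5), np.float64(37.4)), (np.float64(17.7), np.float64(44.3)), (np.float64(22.3), np.float64(50.8)), (np.float64(27.3), np.float64(57.0)), (np.float64(32.8), np.float64(62.9)), (np.float64(38.6), np.float64(68.4)), (np.float64(44.7), np.float64(73.5)), (np.float64(51.2), np.float64(78.2)), (np.float64(58.0), np.float64(82.4)), (np.float64(65.1), np.float64(86.2)), (np.float64(72.4), np.float64(89.5)), (np.float64(79.8), np.float64(92.3)), (np.float64(87.5), np.float64(94.6)), (np.float64(95.3), np.float64(96.3)), (np.float64(103.2), np.float64(97.6)), (np.float64(111.2), np.float64(98.3)), (np.float64(119.2), np.float64(98.5)), (np.float64(127.2), np.float64(98.2)), (np.float64(135.1), np.float64(97.3)), (np.float64(143.0), np.float64(95.9))]
```

```bash
python3 - <<'E'
from h import *
w=shot('wrist','w3.png');s=shot('scene')
for q in ['bail_grip','tongue_top','catch_top','bail_hinge']:
  for c in('wrist','scene'): print(c,q,[(np.round(d['location'],1).tolist(),round(d['score'],2)) for d in nets.pinpoint(c,q)])
a=cv2.cvtColor(np.asarray(s['pixels'],np.uint8),cv2.COLOR_RGB2BGR)[150:260,180:320]
b=cv2.imread('pics/w3.png')
cv2.imwrite('pics/j3.png',np.hstack([cv2.resize(a,(560,440),interpolation=cv2.INTER_CUBIC)[:, :400],b[0:420,160:560].copy().__class__ and cv2.copyMakeBorder(b[:,160:560],0,20,0,0,0)]))
E
```

```text
wrist bail_grip [([254.2, 274.1], 0.79)]
scene bail_grip [([206.7, 259.2], 0.89)]
wrist tongue_top []
scene tongue_top [([192.8, 248.1], 0.59)]
wrist catch_top [([364.5, 279.4], 0.92), ([337.0, 95.2], 0.75)]
scene catch_top [([200.1, 247.1], 0.77), ([191.6, 245.3], 0.25)]
wrist bail_hinge [([333.7, 94.3], 0.65)]
scene bail_hinge [([196.2, 281.5], 0.83)]
```

View pics/j3.png

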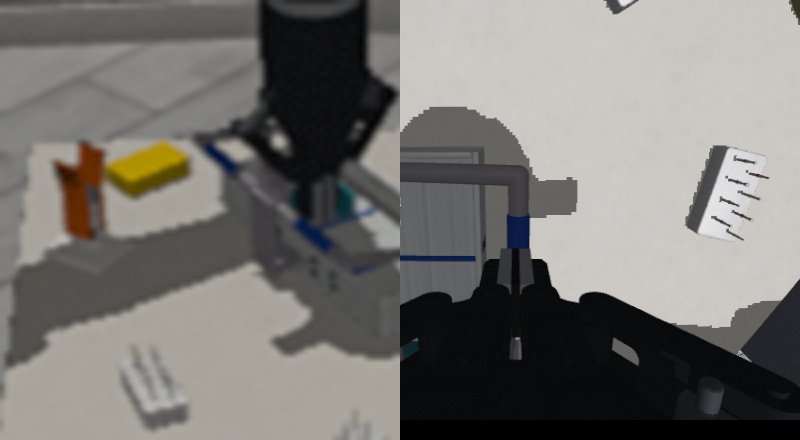

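The fingers closed just above the sleeve, in line with it. The bar is at about z = 50, so the bail is nearly home. I'll open slightly and go lower.

Call:
apply_moves(
  rows=[
    {"hand":-1,"delta_pos":[0,0,-8],"yaw":0},
    {"hand":-0.3,"delta_pos":[0,0,-8],"yaw":0},
    {"hand":-0.3,"delta_pos":[0,0,-8],"yaw":0},
    {"hand":-0.3,"delta_pos":[0,0,-8],"yaw":0},
    {"hand":-0.3,"delta_pos":[0,0,-8],"yaw":0},
    {"hand":-0.3,"delta_pos":[0,0,2],"yaw":0},
    {"hand":-0.3,"delta_pos":[0,0,10],"yaw":0},
    {"hand":-0.3,"delta_pos":[0,0,15],"yaw":0},
    {"hand":-0.3,"delta_pos":[0,0,15],"yaw":0},
    {"hand":-0.7,"delta_pos":[0,0,15],"yaw":0},
    {"hand":-1,"delta_pos":[0,0,15],"yaw":0},
    {"hand":-1,"delta_pos":[0,0,15],"yaw":0},
  ],
)

```text
clock: 8.85
position: [525.3, -237.4, 62.8]
ee_rot: [-0.702, 0.713, 0.001, -0.001]
contact_force: [-2.2, -0.9, -1.0]
gripper_width: 6.7
grasp_force: 58.6
```

Call:
apply_moves(
  rows=[
    {"hand":-1,"delta_pos":[0,0,0],"yaw":0},
    {"hand":-1,"delta_pos":[0,0,0],"yaw":0},
    {"hand":-1,"delta_pos":[0,0,0],"yaw":0},
    {"hand":-1,"delta_pos":[0,0,0],"yaw":0},
  ],
)

```text
clock: 9.18
position: [525.4, -237.3, 62.9]
ee_rot: [-0.702, 0.713, 0.001, -0.001]
contact_force: [-3.8, -1.4, -1.7]
gripper_width: 6.9
grasp_force: 58.7
```

```bash
python3 - <<'E'
from h import *
s=read_state();print(s['position'].round(1),s['gripper_width'],s['grasp_force'],s['contact_force'].round(1))
a0=.03;a=a0+(1.77-a0)*np.linspace(0,1,37)
for i in range(1,37): print((round(-120*(np.cos(a0)-np.cos(a[i])),1),round(-120*(np.sin(a[i])-np.sin(a0)),1)),end=' ')
E
```

```text
[ 525.4 -237.3   62.9] 6.921595642959491 58.65045189857483 [-3.8 -1.4 -1.7]
(np.float64(-0.3), np.float64(-5.8)) (np.float64(-0.9), np.float64(-11.6)) (np.float64(-1.8), np.float64(-17.3)) (np.float64(-2.9), np.float64(-23.0)) (np.float64(-4.3), np.float64(-28.6)) (np.float64(-6.0), np.float64(-34.1)) (np.float64(-8.0), np.float64(-39.6)) (np.float64(-10.2), np.float64(-45.0)) (np.float64(-12.7), np.float64(-50.2)) (np.float64(-15.4), np.float64(-55.3)) (np.float64(-18.4), np.float64(-60.3)) (np.float64(-21.6), np.float64(-65.1)) (np.float64(-25.0), np.float64(-69.8)) (np.float64(-28.7), np.float64(-74.3)) (np.float64(-32.6), np.float64(-78.6)) (np.float64(-36.6), np.float64(-82.8)) (np.float64(-40.9), np.float64(-86.7)) (np.float64(-45.4), np.float64(-90.4)) (np.float64(-50.0), np.float64(-93.9)) (np.float64(-54.8), np.float64(-97.2)) (np.float64(-59.7), np.float64(-100.2)) (np.float64(-64.8), np.float64(-103.0)) (np.float64(-70.0), np.float64(-105.5)) (np.float64(-75.3), np.float64(-107.8)) (np.float64(-80.8), np.float64(-109.8)) (np.float64(-86.3), np.float64(-111.6)) (np.float64(-91.9), np.float64(-113.1)) (np.float64(-97.6), np.float64(-114.3)) (np.float64(-103.3), np.float64(-115.2)) (np.float64(-109.1), np.float64(-115.9)) (np.float64(-114.9), np.float64(-116.3)) (np.float64(-120.7), np.float64(-116.4)) (np.float64(-126.4), np.float64(-116.2)) (np.float64(-132.2), np.float64(-115.8)) (np.float64(-138.0), np.float64(-115.0)) (np.float64(-143.7), np.float64(-114.0))
```

Call:
apply_moves(
  rows=[
    {"hand":-1,"delta_pos":[0,-0.3,-5.8],"yaw":0},
    {"hand":-1,"delta_pos":[0,-0.9,-11.6],"yaw":0},
    {"hand":-1,"delta_pos":[0,-1.8,-17.3],"yaw":0},
    {"hand":-1,"delta_pos":[0,-2.9,-23],"yaw":0},
    {"hand":-1,"delta_pos":[0,-4.3,-28.6],"yaw":0},
    {"hand":-1,"delta_pos":[0,-6,-34.1],"yaw":0},
    {"hand":-1,"delta_pos":[0,-6,-34.1],"yaw":0},
  ],
)

```text
clock: 9.77
position: [538.1, -237.6, 100.2]
ee_rot: [-0.702, 0.712, -0.005, 0.004]
contact_force: [6.1, -0.5, -3.4]
gripper_width: 6.1
grasp_force: 59.3
```

```bash
python3 - <<'E'
from h import *
s=read_state();print(s['position'].round(1),s['gripper_width'],s['grasp_force'],s['contact_force'].round(1))
w=shot('wrist','w4.png');s=shot('scene')
a=cv2.cvtColor(np.asarray(s['pixels'],np.uint8),cv2.COLOR_RGB2BGR)[150:260,180:320]
b=cv2.imread('pics/w4.png')
cv2.imwrite('pics/j4.png',np.hstack([cv2.resize(a,(560,440),interpolation=cv2.INTER_CUBIC)[:, :400],cv2.copyMakeBorder(b[:,100:500],0,20,0,0,0)]))
E
```

```text
[ 538.1 -237.6  100.2] 6.093399374539261 59.34808373451233 [ 6.1 -0.5 -3.4]
```

View pics/j4.png

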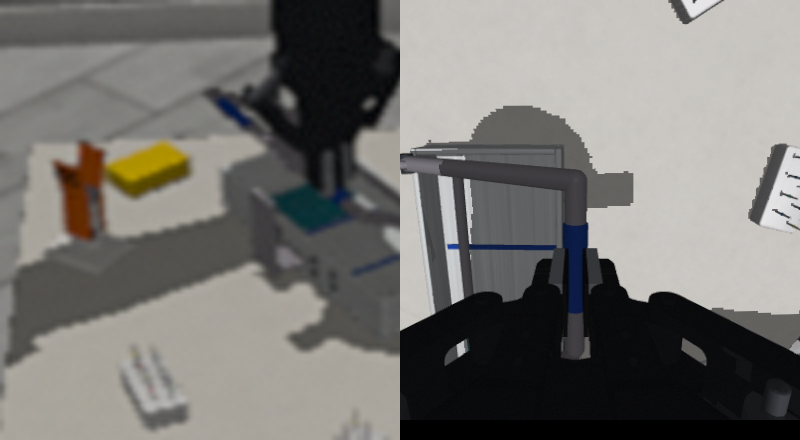

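The bail is rising with the fingers on the sleeve. I'll let it settle and check before following the arc.

Call:
apply_moves(
  rows=[
    {"hand":-1,"delta_pos":[0,0,0],"yaw":0},
    {"hand":-1,"delta_pos":[0,0,0],"yaw":0},
    {"hand":-1,"delta_pos":[0,0,0],"yaw":0},
    {"hand":-1,"delta_pos":[0,0,0],"yaw":0},
  ],
)

```text
clock: 10.2
position: [537.9, -237.6, 99.9]
ee_rot: [-0.702, 0.712, -0.005, 0.004]
contact_force: [7.7, -0.8, -3.6]
gripper_width: 6.3
grasp_force: 59.3
```

```bash
python3 - <<'E'
from h import *
s=read_state();print(s['position'].round(1),s['gripper_width'],s['grasp_force'],s['contact_force'].round(1),s['joint_vel'].round(3))
w=shot('wrist','w5.png');sc=shot('scene');t=shot('top')
for c in('wrist','scene','top'):
  for q in ['bail_grip','tongue_top','catch_top']: print(c,q,[(np.round(d['location'],1).tolist(),round(d['score'],2)) for d in nets.pinpoint(c,q)])
E
```

```text
[ 537.9 -237.6   99.9] 6.333745932855543 59.32636499404907 [ 7.7 -0.8 -3.6] [-0.     0.001 -0.001  0.    -0.001 -0.001]
wrist bail_grip [([264.7, 271.4], 0.77)]
wrist tongue_top []
wrist catch_top []
scene bail_grip [([193.3, 260.9], 0.79)]
scene tongue_top [([176.9, 253.1], 0.76), ([191.3, 298.8], 0.67)]
scene catch_top [([195.4, 246.4], 0.63)]
top bail_grip []
top tongue_top [([202.5, 222.8], 0.67)]
top catch_top [([219.7, 226.8], 0.69)]
```

```bash
python3 - <<'E'
from h import *
w,s,t=[imaging.get_image(c) for c in('wrist','scene','top')]
print('now tongue',tri([(s,(176.9,253.1)),(t,(202.5,222.8))]).round(1))
print('old tongue',tri([(s,(192.1,249.4)),(t,(214,223))]).round(1))
print('now grip w+s',tri([(s,(193.3,260.9)),(w,(264.7,271.4))]).round(1))
o=np.array(s['xyz'])
for rc in((193.3,260.9),(207.4,262.3),(206.7,259.2)):
  d=ray(s,rc);print('grip y-plane',(o+d*(-238-o[1])/d[1]).round(1))
for rc in((176.9,253.1),(192.1,249.4),(192.8,248.1)):
  d=ray(s,rc);print('tongue y-plane',(o+d*(-172-o[1])/d[1]).round(1))
print(proj(w,[(x,-237.5,z) for x in (528,533,538,543) for z in(85,100)]).round(1).tolist())
E
```

```text
now tongue [ 552.5 -171.5  137.8]
old tongue [ 537.8 -168.7   90.3]
now grip w+s [ 537.1 -241.8  120.7]
grip y-plane [ 535.1 -238.   121. ]
grip y-plane [ 539.2 -238.    72.9]
grip y-plane [ 528.7 -238.    79. ]
tongue y-plane [ 552.4 -172.   138.1]
tongue y-plane [ 538.4 -172.    92. ]
tongue y-plane [ 533.9 -172.    91.1]
[[249.1, 295.0], [260.5, 296.4], [249.2, 285.7], [260.6, 286.3], [249.3, 276.5], [260.7, 276.2], [249.4, 267.2], [260.8, 266.1]]
```

Triangulation puts the bail at about 0.5 rad now, having started at about 0.17. I'll follow the arc on up to about 1.75.

Call:
apply_moves(
  rows=[
    {"hand":-1,"delta_pos":[0,-9,-12],"yaw":0},
    {"hand":-1,"delta_pos":[0,-18,-22],"yaw":0},
    {"hand":-1,"delta_pos":[0,-27,-31.5],"yaw":0},
    {"hand":-1,"delta_pos":[0,-36,-40],"yaw":0},
    {"hand":-1,"delta_pos":[0,-46,-47],"yaw":0},
    {"hand":-1,"delta_pos":[0,-56,-53],"yaw":0},
    {"hand":-1,"delta_pos":[0,-67,-58],"yaw":0},
    {"hand":-1,"delta_pos":[0,-78.5,-62],"yaw":0},
    {"hand":-1,"delta_pos":[0,-90.5,-64.5],"yaw":0},
    {"hand":-1,"delta_pos":[0,-102,-66],"yaw":0},
    {"hand":-1,"delta_pos":[0,-102,-66],"yaw":0},
    {"hand":-1,"delta_pos":[0,-102,-66],"yaw":0},
  ],
)

```text
clock: 11.95
position: [635.1, -238.8, 164.3]
ee_rot: [-0.702, 0.712, -0.001, 0.001]
contact_force: [-0.3, -0.8, -0.4]
gripper_width: -0.2
grasp_force: 0.0
```

```bash
python3 - <<'E'
from h import *
s=read_state();print(s['position'].round(1),s['gripper_width'],s['grasp_force'],s['contact_force'].round(1),s['joint_vel'].round(3))
p=s['position']
sc=shot('scene','s6.png');t=shot('top');o=np.array(sc['xyz'])
for q in ['bail_grip','tongue_top']:
  for im,c in((sc,'scene'),(t,'top')):
    L=nets.pinpoint(c,q);print(c,q,[(np.round(d['location'],1).tolist(),round(d['score'],2)) for d in L])
    if c=='scene' and L: d=ray(sc,L[0]['location']);y={'bail_grip':-238,'tongue_top':-172}[q];print((o+d*(y-o[1])/d[1]).round(1))
E
```

```text
[ 635.1 -238.8  164.3] -0.16454324668070175 0.0 [-0.3 -0.8 -0.4] [-0.006 -0.009 -0.034 -0.005  0.002  0.   ]
scene bail_grip [([287.1, 221.2], 0.49)]
[ 390.8 -238.  -150.9]
top bail_grip [([200.1, 255.0], 0.9), ([126.7, 208.8], 0.44)]
scene tongue_top [([169.9, 262.1], 0.85), ([197.1, 243.5], 0.16)]
[ 583.8 -172.   151.4]
top tongue_top [([186.6, 221.6], 0.6), ([134.2, 284.6], 0.27), ([266.6, 176.0], 0.18)]
```

The bar slipped out at a bail angle of about 0.8, where the bail now stays. I'll come round to the robot side with closed fingers and push it the rest of the way up and back.

Call:
apply_moves(
  rows=[
    {"hand":-1,"delta_pos":[0,0,-40],"yaw":0},
    {"hand":-1,"delta_pos":[0,30,-50],"yaw":0},
    {"hand":-1,"delta_pos":[0,70,-50],"yaw":0},
    {"hand":-1,"delta_pos":[0,110,-50],"yaw":0},
    {"hand":-1,"delta_pos":[0,115,-50],"yaw":0},
    {"hand":-1,"delta_pos":[0,115,-20],"yaw":0},
    {"hand":-1,"delta_pos":[0,115,12],"yaw":0},
    {"hand":-1,"delta_pos":[0,115,15],"yaw":0},
    {"hand":-1,"delta_pos":[0,115,15],"yaw":0},
    {"hand":-1,"delta_pos":[0,115,15],"yaw":0},
  ],
)

```text
clock: 13.08
position: [520.4, -237.7, 149.5]
ee_rot: [-0.702, 0.712, -0.001, 0.0]
contact_force: [-0.0, 0.4, 0.4]
gripper_width: 0.1
grasp_force: 0.0
```

Call:
apply_moves(
  rows=[
    {"hand":-1,"delta_pos":[0,-16,0],"yaw":0},
    {"hand":-1,"delta_pos":[0,-28,-5],"yaw":0},
    {"hand":-1,"delta_pos":[0,-38,-11],"yaw":0},
    {"hand":-1,"delta_pos":[0,-48,-18],"yaw":0},
    {"hand":-1,"delta_pos":[0,-58,-24],"yaw":0},
    {"hand":-1,"delta_pos":[0,-68,-28],"yaw":0},
    {"hand":-1,"delta_pos":[0,-79,-31],"yaw":0},
    {"hand":-1,"delta_pos":[0,-90,-33],"yaw":0},
    {"hand":-1,"delta_pos":[0,-101,-34],"yaw":0},
    {"hand":-1,"delta_pos":[0,-112,-34],"yaw":0},
    {"hand":-1,"delta_pos":[0,-123,-34],"yaw":0},
    {"hand":-1,"delta_pos":[0,-129,-34],"yaw":0},
  ],
)

```text
clock: 14.08
position: [650.7, -239.5, 184.6]
ee_rot: [-0.702, 0.712, -0.002, 0.001]
contact_force: [-0.3, -0.2, 0.9]
gripper_width: 0.1
grasp_force: 0.0
```

```bash
python3 - <<'E'
from h import *
s=read_state();print(s['position'].round(1),s['gripper_width'],s['contact_force'].round(1),s['joint_vel'].round(3))
sc=shot('scene','s7.png');o=np.array(sc['xyz']);t=shot('top')
for q in ['bail_grip','tongue_top']:
  for c in ('scene','top'):
    L=nets.pinpoint(c,q);print(c,q,[(np.round(d['location'],1).tolist(),round(d['score'],2)) for d in L])
    if c=='scene' and L: d=ray(sc,L[0]['location']);y={'bail_grip':-238,'tongue_top':-172}[q];print((o+d*(y-o[1])/d[1]).round(1))
E
```

```text
[ 650.7 -239.5  184.6] 0.14184607617619208 [-0.3 -0.2  0.9] [ 0.01   0.108  0.169 -0.006 -0.082 -0.01 ]
scene bail_grip [([184.6, 270.9], 0.87), ([319.2, 277.0], 0.65)]
[ 569.2 -238.   137.9]
top bail_grip [([202.5, 253.2], 0.6)]
scene tongue_top [([172.0, 260.0], 0.77)]
[ 576.5 -172.   146.7]
top tongue_top [([189.0, 221.9], 0.98)]
```

```bash
python3 - <<'E'
from h import *
s=read_state();M=R.from_quat(s['ee_rot']).as_matrix();p=s['position']
w=shot('wrist','w7.png')
for h in(-20,-10,0,6,15,25): print(h,proj(w,[p+M@np.array([x,0,h]) for x in(11,-11)]).round(1).tolist())
a=cv2.imread('pics/w7.png');cv2.imwrite('pics/w7c.png',cv2.resize(a[200:400,175:375],None,fx=3,fy=3,interpolation=cv2.INTER_CUBIC))
E
```

```text
-20 [[255.9, 276.6], [301.3, 276.6]]
-10 [[247.2, 276.6], [290.2, 276.5]]
0 [[239.5, 276.5], [280.4, 276.5]]
6 [[235.3, 276.4], [275.0, 276.4]]
15 [[229.6, 276.4], [267.6, 276.4]]
25 [[223.8, 276.3], [260.1, 276.3]]
```

View pics/w7c.png

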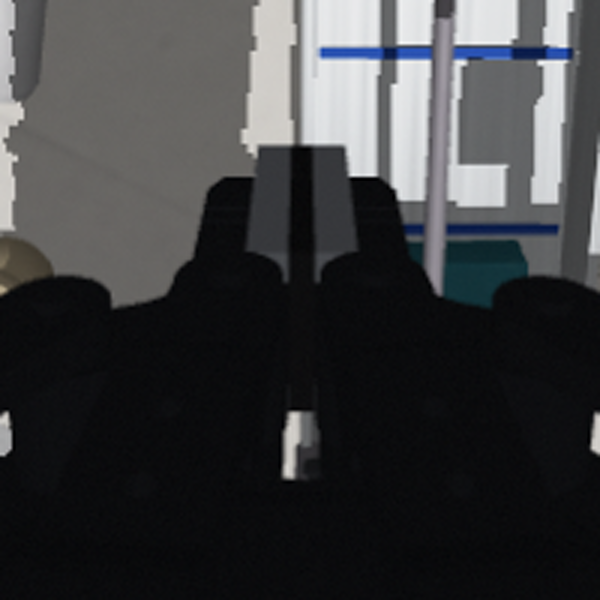

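The finger tips show at image row 249. That fits tips well behind where I assumed, as does the slip over the bar. I'll settle it by touching a free patch of desk gently.

Call:
apply_moves(
  rows=[
    {"hand":-1,"delta_pos":[0,0,-25],"yaw":0},
    {"hand":-1,"delta_pos":[30,25,-25],"yaw":0},
    {"hand":-1,"delta_pos":[60,50,-25],"yaw":0},
    {"hand":-1,"delta_pos":[90,75,-25],"yaw":0},
    {"hand":-1,"delta_pos":[106,91,-25],"yaw":0},
    {"hand":-1,"delta_pos":[106,91,10],"yaw":0},
    {"hand":-1,"delta_pos":[106,91,50],"yaw":0},
    {"hand":-1,"delta_pos":[106,91,90],"yaw":0},
    {"hand":-1,"delta_pos":[106,91,125],"yaw":0},
    {"hand":-1,"delta_pos":[106,91,140],"yaw":0},
    {"hand":-1,"delta_pos":[106,91,145],"yaw":0},
    {"hand":-1,"delta_pos":[106,91,145],"yaw":0},
  ],
)

```text
clock: 15.43
position: [555.1, -343.7, 36.2]
ee_rot: [-0.702, 0.712, 0.001, -0.001]
contact_force: [0.3, -0.6, 0.5]
gripper_width: -0.3
grasp_force: 0.0
```

Call:
apply_moves(
  rows=[
    {"hand":-1,"delta_pos":[0,0,2],"yaw":0},
    {"hand":-1,"delta_pos":[0,0,4],"yaw":0},
    {"hand":-1,"delta_pos":[0,0,6],"yaw":0},
    {"hand":-1,"delta_pos":[0,0,8],"yaw":0},
    {"hand":-1,"delta_pos":[0,0,8],"yaw":0},
  ],
)

```text
clock: 15.85
position: [556.0, -343.8, 29.7]
ee_rot: [-0.702, 0.712, -0.0, 0.0]
contact_force: [-0.4, -0.4, 0.9]
gripper_width: 0.2
grasp_force: 0.0
```

Call:
apply_moves(
  rows=[
    {"hand":-1,"delta_pos":[0,0,2],"yaw":0},
    {"hand":-1,"delta_pos":[0,0,4],"yaw":0},
    {"hand":-1,"delta_pos":[0,0,6],"yaw":0},
    {"hand":-1,"delta_pos":[0,0,7],"yaw":0},
    {"hand":-1,"delta_pos":[0,0,7],"yaw":0},
  ],
)

```text
clock: 16.27
position: [555.7, -343.8, 21.9]
ee_rot: [-0.702, 0.712, 0.0, -0.0]
contact_force: [0.2, 0.4, -0.8]
gripper_width: -0.5
grasp_force: 0.0
```

Call:
apply_moves(
  rows=[
    {"hand":-1,"delta_pos":[0,0,2],"yaw":0},
    {"hand":-1,"delta_pos":[0,0,4],"yaw":0},
    {"hand":-1,"delta_pos":[0,0,6],"yaw":0},
    {"hand":-1,"delta_pos":[0,0,7],"yaw":0},
    {"hand":-1,"delta_pos":[0,0,7],"yaw":0},
  ],
)

```text
clock: 16.68
position: [555.7, -343.7, 14.9]
ee_rot: [-0.702, 0.712, 0.0, -0.0]
contact_force: [0.5, 0.6, 0.4]
gripper_width: 0.3
grasp_force: 0.0
```

Call:
apply_moves(
  rows=[
    {"hand":-1,"delta_pos":[0,0,2],"yaw":0},
    {"hand":-1,"delta_pos":[0,0,4],"yaw":0},
    {"hand":-1,"delta_pos":[0,0,6],"yaw":0},
    {"hand":-1,"delta_pos":[0,0,6],"yaw":0},
    {"hand":-1,"delta_pos":[0,0,6],"yaw":0},
  ],
)

```text
clock: 17.1
position: [555.8, -343.8, 9.1]
ee_rot: [-0.702, 0.712, 0.0, -0.0]
contact_force: [0.4, -1.0, 0.3]
gripper_width: -0.1
grasp_force: 0.0
```

Call:
apply_moves(
  rows=[
    {"hand":-1,"delta_pos":[0,0,2],"yaw":0},
    {"hand":-1,"delta_pos":[0,0,4],"yaw":0},
    {"hand":-1,"delta_pos":[0,0,6],"yaw":0},
    {"hand":-1,"delta_pos":[0,0,8],"yaw":0},
    {"hand":-1,"delta_pos":[0,0,8],"yaw":0},
  ],
)

```text
clock: 17.52
position: [555.5, -343.7, 0.7]
ee_rot: [-0.702, 0.712, 0.001, -0.0]
contact_force: [0.1, -0.7, 0.2]
gripper_width: -0.2
grasp_force: 0.0
```

```bash
python3 - <<'E'
from h import *
s=read_state();print(s['position'].round(1),s['contact_force'].round(1))
M=R.from_quat(s['ee_rot']).as_matrix();p=s['position']
w=shot('wrist','w8.png')
for z in (0,5,10): print(z,proj(w,[(p[0],p[1]-11,z),(p[0],p[1]+11,z)]).round(1).tolist())
a=cv2.imread('pics/w8.png')[200:300,225:325].mean(2);print(a[30:70:2,50].round())
E
```

```text
[ 555.5 -343.7    0.7] [ 0.1 -0.7  0.2]
0 [[239.0, 276.1], [279.8, 276.8]]
5 [[242.7, 276.2], [284.5, 276.8]]
10 [[246.6, 276.2], [289.5, 276.9]]
[98. 97. 97. 97. 97. 98. 98. 98. 98. 47.  9.  8.  8.  7.  8.  9.  8.  8.
 11. 10.]
```

Still no contact at 0.7 mm. The picture puts the tips about 11 mm behind the reported point, so I'll go on gently.

Call:
apply_moves(
  rows=[
    {"hand":-1,"delta_pos":[0,0,2],"yaw":0},
    {"hand":-1,"delta_pos":[0,0,4],"yaw":0},
    {"hand":-1,"delta_pos":[0,0,6],"yaw":0},
    {"hand":-1,"delta_pos":[0,0,7],"yaw":0},
    {"hand":-1,"delta_pos":[0,0,7],"yaw":0},
  ],
)

```text
clock: 17.98
position: [555.7, -343.7, -6.1]
ee_rot: [-0.702, 0.712, 0.0, -0.0]
contact_force: [1.1, -0.6, 1.1]
gripper_width: 0.0
grasp_force: 0.0
```

Call:
apply_moves(
  rows=[
    {"hand":-1,"delta_pos":[0,0,1],"yaw":0},
    {"hand":-1,"delta_pos":[0,0,2],"yaw":0},
    {"hand":-1,"delta_pos":[0,0,3],"yaw":0},
    {"hand":-1,"delta_pos":[0,0,4],"yaw":0},
    {"hand":-1,"delta_pos":[0,0,4],"yaw":0},
  ],
)

```text
clock: 18.4
position: [556.1, -343.9, -7.9]
ee_rot: [-0.702, 0.712, -0.0, -0.0]
contact_force: [-2.6, 2.8, 8.0]
gripper_width: 0.2
grasp_force: 3.9
```

Contact comes at a reported z of about -7.5, so the shut tips lie about 7.5 mm behind the reported TCP, not 25 mm ahead. I'll use tip z = reported z + 7.5 from here and repeat the push lower.

Call:
apply_moves(
  rows=[
    {"hand":-1,"delta_pos":[0,0,-40],"yaw":0},
    {"hand":-1,"delta_pos":[0,10,-80],"yaw":0},
    {"hand":-1,"delta_pos":[0,41,-120],"yaw":0},
    {"hand":-1,"delta_pos":[0,41,-158],"yaw":0},
    {"hand":-1,"delta_pos":[-40,41,-158],"yaw":0},
    {"hand":-1,"delta_pos":[-80,41,-158],"yaw":0},
    {"hand":-1,"delta_pos":[-106,41,-158],"yaw":0},
    {"hand":-1,"delta_pos":[-106,41,-158],"yaw":0},
    {"hand":-1,"delta_pos":[-106,41,-140],"yaw":0},
    {"hand":-1,"delta_pos":[-106,41,-120],"yaw":0},
    {"hand":-1,"delta_pos":[-106,41,-120],"yaw":0},
    {"hand":-1,"delta_pos":[-106,41,-120],"yaw":0},
  ],
)

```text
clock: 19.4
position: [515.9, -237.4, 109.6]
ee_rot: [-0.702, 0.712, 0.001, -0.001]
contact_force: [0.5, -0.3, -0.2]
gripper_width: -0.2
grasp_force: 0.0
```

Call:
apply_moves(
  rows=[
    {"hand":-1,"delta_pos":[0,-16,0],"yaw":0},
    {"hand":-1,"delta_pos":[0,-30,-2],"yaw":0},
    {"hand":-1,"delta_pos":[0,-42,-8],"yaw":0},
    {"hand":-1,"delta_pos":[0,-53,-14],"yaw":0},
    {"hand":-1,"delta_pos":[0,-64,-20],"yaw":0},
    {"hand":-1,"delta_pos":[0,-75,-25],"yaw":0},
    {"hand":-1,"delta_pos":[0,-86,-28],"yaw":0},
    {"hand":-1,"delta_pos":[0,-97,-30],"yaw":0},
    {"hand":-1,"delta_pos":[0,-108,-31],"yaw":0},
    {"hand":-1,"delta_pos":[0,-119,-31],"yaw":0},
    {"hand":-1,"delta_pos":[0,-130,-31],"yaw":0},
    {"hand":-1,"delta_pos":[0,-137,-30],"yaw":0},
  ],
)

```text
clock: 20.4
position: [654.5, -240.1, 141.6]
ee_rot: [-0.702, 0.713, -0.001, 0.0]
contact_force: [-1.1, -1.4, 0.7]
gripper_width: 0.3
grasp_force: 0.4
```

```bash
cat >> h.py <<'E'
def bail():
    s=read_state();print('pos',s['position'].round(1),'w',round(s['gripper_width'],1),'F',s['contact_force'].round(1))
    sc=imaging.get_image('scene');t=imaging.get_image('top');o=np.array(sc['xyz'])
    for q,y in (('bail_grip',-238),('tongue_top',-172)):
        L=nets.pinpoint('scene',q)
        if L:
            d=ray(sc,L[0]['location']);P=o+d*(y-o[1])/d[1];v=P-[647,0,50]
            print(q,'scene',np.round(L[0]['location']),round(L[0]['score'],2),P.round(1),'r',np.hypot(v[0],v[2]).round(1),'angle',(np.arctan2(v[2],-v[0])-(.218 if y==-172 else 0)).round(3))
        L=nets.pinpoint('top',q)
        if L: print(q,'top',np.round(L[0]['location'],1),round(L[0]['score'],2))
E
python3 -c "
from h import *
bail()"
```

```text
pos [ 654.5 -240.1  141.6] w 0.3 F [-1.1 -1.4  0.7]
bail_grip scene [165. 302.] 0.77 [ 677.2 -238.   168.4] r 122.2 angle 1.82
tongue_top top [131.4 222.1] 0.59
```

The bail is up at about 1.8 rad. Next I'll turn the gripper to close along y and hover over the teal box.

Call:
apply_moves(
  rows=[
    {"hand":-1,"delta_pos":[0,0,-35],"yaw":0},
    {"hand":0.3,"delta_pos":[0,0,-60],"yaw":0.12},
    {"hand":0.3,"delta_pos":[-15,10,-60],"yaw":0.24},
    {"hand":0.3,"delta_pos":[-30,25,-60],"yaw":0.36},
    {"hand":0.3,"delta_pos":[-45,40,-60],"yaw":0.48},
    {"hand":0.3,"delta_pos":[-60,55,-60],"yaw":0.6},
    {"hand":0.3,"delta_pos":[-75,70,-60],"yaw":0.72},
    {"hand":0.3,"delta_pos":[-90,75,-60],"yaw":0.84},
    {"hand":0.3,"delta_pos":[-105,75,-60],"yaw":0.96},
    {"hand":0.3,"delta_pos":[-120,75,-60],"yaw":1.08},
    {"hand":0.3,"delta_pos":[-122,75,-60],"yaw":1.2},
    {"hand":0.3,"delta_pos":[-122,75,-60],"yaw":1.32},
  ],
)

```text
clock: 21.7
position: [580.0, -115.2, 201.0]
ee_rot: [-0.115, 0.993, 0.0, 0.0]
contact_force: [0.0, -0.6, 0.2]
gripper_width: 55.5
grasp_force: 0.0
```

Call:
apply_moves(
  rows=[
    {"hand":0.3,"delta_pos":[0,0,0],"yaw":0.12},
    {"hand":0.3,"delta_pos":[0,0,0],"yaw":0.25},
    {"hand":0.3,"delta_pos":[0,0,30],"yaw":0.25},
    {"hand":0.3,"delta_pos":[0,0,60],"yaw":0.25},
    {"hand":0.3,"delta_pos":[0,0,80],"yaw":0.25},
    {"hand":0.3,"delta_pos":[0,0,80],"yaw":0.25},
    {"hand":0.3,"delta_pos":[0,0,80],"yaw":0.25},
    {"hand":0.3,"delta_pos":[0,0,80],"yaw":0.25},
  ],
)

```text
clock: 22.37
position: [581.4, -116.4, 122.2]
ee_rot: [0.007, 1.0, -0.0, 0.002]
contact_force: [-0.0, -0.0, 0.0]
gripper_width: 55.1
grasp_force: 0.0
```

```bash
cat >> h.py <<'E'
def blob(im,lo,hi,z,near=None,minA=60):
    """HSV blobs -> world centre at height z, size, angle of short axis"""
    a=cv2.cvtColor(np.asarray(im['pixels'],np.uint8),cv2.COLOR_RGB2HSV);m=cv2.inRange(a,lo,hi)
    m=cv2.morphologyEx(m,cv2.MORPH_CLOSE,np.ones((5,5),np.uint8))
    out=[]
    for c in cv2.findContours(m,cv2.RETR_EXTERNAL,cv2.CHAIN_APPROX_NONE)[0]:
        if cv2.contourArea(c)<minA: continue
        W=np.array([at(im,(p[0][1],p[0][0]),z)[:2] for p in c],np.float32)
        (cx,cy),(w,h),an=cv2.minAreaRect(W);an=np.deg2rad(an)
        if w>h: w,h,an=h,w,an+np.pi/2
        out.append((round(cx,1),round(cy,1),round(w,1),round(h,1),round((an+np.pi/2)%np.pi-np.pi/2,3)))
    return out  # angle: direction of short side (closing line), rad
E
python3 - <<'E'
from h import *
w=shot('wrist','w9.png');s=read_state();print(s['position'].round(1),s['gripper_width'],s['joints'].round(2))
print(blob(w,(80,80,20),(100,255,255),23))
goto((590,-118,40),1.555)
for y in(33,): print(proj(w,[(602,-173.6+33,5)]))
E
```

```text
[ 581.7 -116.3  122.5] 55.40064263397549 [ 0.08  0.42 -0.21  0.   -0.94 -1.66]
[(598.5, -117.8, 35.5, 63.0, np.float64(-1.567))]
pos [ 581.7 -116.3  122.5] yang 1.557 j6 -1.661 delta [-8.  -1.6 82.5] yaw 0.002
[[224.27338619 248.23754398]]
```

View pics/w9.png

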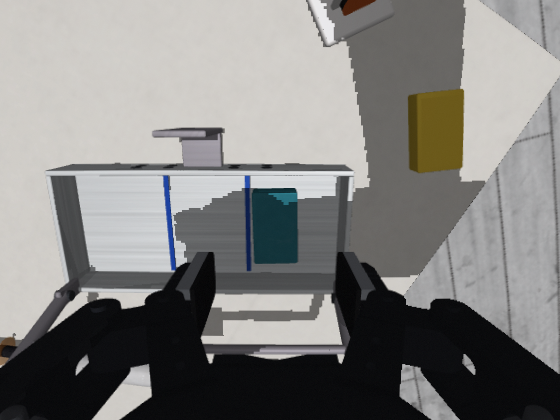

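The wrist view shows the teal box at (225,275) in the +y third, clear of the bail. It measures 35.5 x 63 mm at (599,-118), which fits its size. I'll grasp it.

Call:
apply_moves(
  rows=[
    {"hand":0.3,"delta_pos":[-17,-1.5,40],"yaw":0},
    {"hand":0.3,"delta_pos":[-17,-1.5,75],"yaw":0},
    {"hand":0.3,"delta_pos":[-17,-1.5,105],"yaw":0},
    {"hand":0.3,"delta_pos":[-17,-1.5,118],"yaw":0},
    {"hand":0.3,"delta_pos":[-17,-1.5,122],"yaw":0},
    {"hand":0.3,"delta_pos":[-17,-1.5,122],"yaw":0},
    {"hand":0,"delta_pos":[-17,-1.5,122],"yaw":0},
    {"hand":-0.5,"delta_pos":[-17,-1.5,122],"yaw":0},
    {"hand":-0.8,"delta_pos":[-17,-1.5,122],"yaw":0},
    {"hand":-0.8,"delta_pos":[-17,-1.5,122],"yaw":0},
    {"hand":-0.8,"delta_pos":[-17,-1.5,122],"yaw":0},
    {"hand":-0.8,"delta_pos":[-17,-1.5,122],"yaw":0},
  ],
)

```text
clock: 23.42
position: [599.3, -117.9, 1.0]
ee_rot: [0.007, 1.0, -0.0, 0.003]
contact_force: [0.1, 0.4, 6.6]
gripper_width: 34.5
grasp_force: 61.2
```

Call:
apply_moves(
  rows=[
    {"hand":-0.8,"delta_pos":[0,0,-10],"yaw":0},
    {"hand":-0.8,"delta_pos":[0,0,-30],"yaw":0},
    {"hand":-0.8,"delta_pos":[0,0,-60],"yaw":0},
    {"hand":-0.8,"delta_pos":[0,0,-90],"yaw":0},
    {"hand":-0.8,"delta_pos":[0,0,-90],"yaw":0},
  ],
)

```text
clock: 23.83
position: [601.6, -118.3, 96.0]
ee_rot: [0.006, 1.0, -0.0, 0.007]
contact_force: [0.6, -0.6, 0.2]
gripper_width: 34.3
grasp_force: 60.4
```

Call:
apply_moves(
  rows=[
    {"hand":-0.8,"delta_pos":[10,-35,0],"yaw":0},
    {"hand":-0.8,"delta_pos":[20,-70,0],"yaw":0},
    {"hand":-0.8,"delta_pos":[30,-105,0],"yaw":0},
    {"hand":-0.8,"delta_pos":[41,-140,0],"yaw":0},
    {"hand":-0.8,"delta_pos":[41,-175,0],"yaw":0},
    {"hand":-0.8,"delta_pos":[41,-210,0],"yaw":0},
    {"hand":-0.8,"delta_pos":[41,-232,0],"yaw":0},
    {"hand":-0.8,"delta_pos":[41,-232,30],"yaw":0},
    {"hand":-0.8,"delta_pos":[41,-232,60],"yaw":0},
    {"hand":-0.8,"delta_pos":[41,-232,80],"yaw":0},
    {"hand":-0.8,"delta_pos":[41,-232,90],"yaw":0},
    {"hand":-0.8,"delta_pos":[41,-232,90],"yaw":0},
  ],
)

```text
clock: 24.83
position: [552.2, -349.2, -2.2]
ee_rot: [0.007, 1.0, 0.0, -0.001]
contact_force: [-0.2, 0.1, 0.3]
gripper_width: 34.3
grasp_force: 62.8
```

Call:
apply_moves(
  rows=[
    {"hand":-0.8,"delta_pos":[0,0,2],"yaw":0},
    {"hand":-0.8,"delta_pos":[0,0,4],"yaw":0},
    {"hand":-0.8,"delta_pos":[0,0,6],"yaw":0},
    {"hand":-0.8,"delta_pos":[0,0,7],"yaw":0},
    {"hand":-0.8,"delta_pos":[0,0,7],"yaw":0},
  ],
)

```text
clock: 25.25
position: [553.9, -349.6, -4.0]
ee_rot: [0.006, 1.0, -0.001, 0.001]
contact_force: [-5.5, 5.0, 16.7]
gripper_width: 34.0
grasp_force: 64.7
```

Call:
apply_moves(
  rows=[
    {"hand":-0.8,"delta_pos":[0,0,-3],"yaw":0},
    {"hand":0.2,"delta_pos":[0,0,-3],"yaw":0},
    {"hand":0.2,"delta_pos":[0,0,-3],"yaw":0},
    {"hand":0.2,"delta_pos":[0,0,-3],"yaw":0},
    {"hand":0.2,"delta_pos":[0,0,-20],"yaw":0},
    {"hand":0.2,"delta_pos":[0,0,-60],"yaw":0},
    {"hand":0.2,"delta_pos":[0,0,-100],"yaw":0},
    {"hand":0.2,"delta_pos":[30,0,-140],"yaw":0},
    {"hand":0.2,"delta_pos":[70,0,-180],"yaw":0},
    {"hand":0.2,"delta_pos":[90,10,-180],"yaw":0},
    {"hand":0.2,"delta_pos":[90,10,-180],"yaw":0},
    {"hand":0.2,"delta_pos":[90,10,-180],"yaw":0},
  ],
)

```text
clock: 26.25
position: [462.2, -338.0, 172.9]
ee_rot: [0.007, 1.0, -0.0, 0.001]
contact_force: [0.0, -0.3, -0.1]
gripper_width: 51.1
grasp_force: 0.0
```

```bash
python3 - <<'E'
from h import *
t=imaging.get_image('top')
T=lambda x,y:(155+y/3.5,120+x/3.5)
for cs in ([(717,317),(683,342),(735,418),(771,393)],[(465,437),(457,480),(549,501),(556,457)]):
    P=np.array([at(t,T(*c),16)[:2] for c in cs],np.float32);print(P.mean(0).round(1),cv2.minAreaRect(P))
w=shot('wrist','w10.png');s=read_state();print(s['position'].round(1),s['gripper_width'])
print('teal',blob(w,(80,80,20),(100,255,255),18))
print('bur',[(np.round(d['location'],1).tolist(),round(d['score'],2),at(w,d['location'],0).round(1).tolist()) for d in nets.pinpoint('wrist','bur_1')])
cv2.imwrite('pics/w10c.png',cv2.resize(cv2.imread('pics/w10.png')[0:260],None,fx=1.42,fy=1.42,interpolation=cv2.INTER_CUBIC))
E
```

```text
[ 441.2 -395.2] ((441.44573974609375, -395.1134033203125), (59.2049560546875, 28.126018524169922), 33.80503463745117)
[ 378.2 -254.5] ((378.0845031738281, -254.56626892089844), (60.60392761230469, 27.93351173400879), 77.27991485595703)
[ 463.3 -338.   170.8] 51.480988106994324
teal [(552.1, -351.0, 35.2, 66.2, np.float64(1.561))]
bur [([99.2, 366.4], 0.83, [379.8, -252.4, 0.0]), ([171.8, 216.7], 0.58, [446.2, -396.4, 0.0])]
```

View pics/w10c.png

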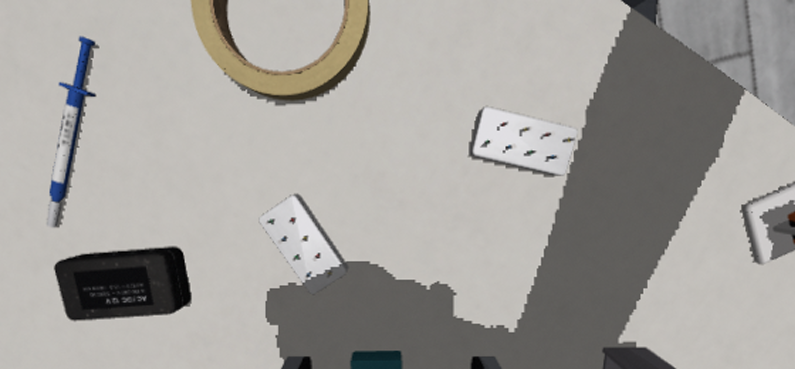

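The view shows bur blocks at crop (242,303) and (140,525), the tape, adaptor and syringe untouched, and the teal box set down at (552,-351). There is no third block.

```bash
python3 - <<'E'
from h import *
w=imaging.get_image('wrist')
for cs in ([(297,194),(260,218),(314,291),(347,268)],[(487,107),(476,148),(562,175),(577,130)]):
    P=np.array([at(w,(y/1.42,x/1.42),16)[:2] for x,y in cs],np.float32);r=cv2.minAreaRect(P);print(P.mean(0).round(1),r)
goto((442,-395.5,90),2.16)
E
```

```text
[ 443.4 -394.9] ((442.95953369140625, -394.7461242675781), (59.07439422607422, 29.088451385498047), 33.221744537353516)
[ 380.5 -253.3] ((380.4097595214844, -253.38824462890625), (58.40671920776367, 28.322877883911133), 74.57105255126953)
pos [ 463.6 -338.   169.9] yang 1.557 j6 -1.237 delta [ 20.6 -57.9  79.9] yaw -0.603
```

Call:
apply_moves(
  rows=[
    {"hand":0.2,"delta_pos":[10,-28,20],"yaw":-0.12},
    {"hand":0.2,"delta_pos":[21,-57.5,40],"yaw":-0.24},
    {"hand":0.2,"delta_pos":[21,-57.5,60],"yaw":-0.36},
    {"hand":0.2,"delta_pos":[21,-57.5,80],"yaw":-0.48},
    {"hand":0.2,"delta_pos":[21,-57.5,100],"yaw":-0.6},
    {"hand":0.2,"delta_pos":[21,-57.5,110],"yaw":-0.6},
    {"hand":0.2,"delta_pos":[21,-57.5,110],"yaw":-0.6},
    {"hand":0.2,"delta_pos":[21,-57.5,110],"yaw":-0.6},
    {"hand":0.2,"delta_pos":[21,-57.5,110],"yaw":-0.6},
  ],
)

```text
clock: 27.2
position: [442.4, -395.7, 62.1]
ee_rot: [-0.288, 0.958, -0.001, 0.0]
contact_force: [-0.9, -0.8, 1.2]
gripper_width: 51.3
grasp_force: 0.0
```

```bash
python3 - <<'E'
from h import *
goto((442.7,-395,-1),2.155)
w=shot('wrist','w11.png')
print('bur',[(np.round(d['location'],1).tolist(),round(d['score'],2),at(w,d['location'],0).round(1).tolist()) for d in nets.pinpoint('wrist','bur_1')])
print([b for b in blob(w,(0,0,185),(180,60,255),16,minA=800)])
E
```

```text
pos [ 442.4 -395.7   62.1] yang 2.156 j6 -0.53 delta [-0.6  0.5 63.1] yaw 0.001
bur [([255.9, 493.3], 0.93, [379.1, -252.9, 0.0])]
[(615.1, -412.8, 20.9, 71.2, np.float64(1.497)), (463.3, -351.1, 26.9, 71.1, np.float64(-0.821)), (315.1, -396.5, 46.9, 62.9, np.float64(0.606)), (426.6, -444.0, 230.6, 407.6, np.float64(0.776))]
```

Call:
apply_moves(
  rows=[
    {"hand":0.2,"delta_pos":[0,0.5,25],"yaw":0},
    {"hand":0.2,"delta_pos":[0,0.5,48],"yaw":0},
    {"hand":0.2,"delta_pos":[0,0.5,60],"yaw":0},
    {"hand":0.2,"delta_pos":[0,0.5,63],"yaw":0},
    {"hand":0,"delta_pos":[0,0.5,63],"yaw":0},
    {"hand":-0.4,"delta_pos":[0,0.5,63],"yaw":0},
    {"hand":-0.8,"delta_pos":[0,0.5,63],"yaw":0},
    {"hand":-0.8,"delta_pos":[0,0.5,63],"yaw":0},
    {"hand":-0.8,"delta_pos":[0,0.5,63],"yaw":0},
    {"hand":-0.8,"delta_pos":[0,0.5,63],"yaw":0},
  ],
)

```text
clock: 28.13
position: [442.3, -395.4, 0.1]
ee_rot: [-0.289, 0.957, -0.001, 0.001]
contact_force: [-0.9, 1.2, 6.5]
gripper_width: 27.9
grasp_force: 60.4
```

Call:
apply_moves(
  rows=[
    {"hand":-0.8,"delta_pos":[0,0,-10],"yaw":0},
    {"hand":-0.8,"delta_pos":[0,0,-40],"yaw":0},
    {"hand":-0.8,"delta_pos":[0,0,-80],"yaw":0.12},
    {"hand":-0.8,"delta_pos":[0,0,-100],"yaw":0.24},
    {"hand":-0.8,"delta_pos":[0,0,-100],"yaw":0.36},
    {"hand":-0.8,"delta_pos":[0,0,-100],"yaw":0.48},
    {"hand":-0.8,"delta_pos":[0,0,-100],"yaw":0.6},
    {"hand":-0.8,"delta_pos":[0,0,-100],"yaw":0.6},
  ],
)

```text
clock: 28.8
position: [440.8, -394.6, 98.9]
ee_rot: [0.008, 1.0, 0.0, 0.0]
contact_force: [0.6, -0.3, -1.0]
gripper_width: 28.1
grasp_force: 59.6
```

```bash
python3 - <<'E'
from h import *
s=read_state();print(s['gripper_width'],s['grasp_force'])
# tray place y=-66 in cassette frame, yaw -0.016
c,q=np.cos(-.016),np.sin(-.016)
for y in(-66,0): print(y,602-4*c-q*y,-173.6-4*q+c*y)
goto((602-4-q*-66,-173.6-66,110),1.555)
E
```

```text
28.125912296956855 59.604254364967346
-66 596.9445570445007 -239.52755491085418
0 598.0005119890774 -173.5360027306317
pos [ 440.8 -394.6   98.9] yang 1.554 j6 -1.13 delta [-153.6  157.6  -11. ] yaw -0.001
```

Call:
apply_moves(
  rows=[
    {"hand":-0.8,"delta_pos":[-27,27,0],"yaw":0},
    {"hand":-0.8,"delta_pos":[-54,54,0],"yaw":0},
    {"hand":-0.8,"delta_pos":[-81,82,0],"yaw":0},
    {"hand":-0.8,"delta_pos":[-108,110,0],"yaw":0},
    {"hand":-0.8,"delta_pos":[-132,135,0],"yaw":0},
    {"hand":-0.8,"delta_pos":[-156,155,0],"yaw":0},
    {"hand":-0.8,"delta_pos":[-156,155,0],"yaw":0},
    {"hand":-0.8,"delta_pos":[-156,155,20],"yaw":0},
    {"hand":-0.8,"delta_pos":[-156,155,40],"yaw":0},
    {"hand":-0.8,"delta_pos":[-156,155,50],"yaw":0},
    {"hand":-0.8,"delta_pos":[-156,155,50],"yaw":0},
    {"hand":-0.8,"delta_pos":[-156,155,50],"yaw":0},
  ],
)

```text
clock: 29.8
position: [598.9, -242.5, 48.1]
ee_rot: [0.007, 1.0, -0.0, -0.001]
contact_force: [-0.6, 0.2, 0.3]
gripper_width: 27.7
grasp_force: 59.6
```

```bash
python3 - <<'E'
from h import *
goto((597,-239.5,6),1.555)
E
```

```text
pos [ 598.9 -242.5   48.1] yang 1.558 j6 -1.45 delta [ 1.8  3.  42.1] yaw 0.003
```

Lower the block, release it, then hover towards the second block.

Call:
apply_moves(
  rows=[
    {"hand":-0.8,"delta_pos":[2,3,12],"yaw":0},
    {"hand":-0.8,"delta_pos":[2,3,24],"yaw":0},
    {"hand":-0.8,"delta_pos":[2,3,34],"yaw":0},
    {"hand":-0.8,"delta_pos":[2,3,40],"yaw":0},
    {"hand":-0.8,"delta_pos":[2,3,42],"yaw":0},
    {"hand":-0.8,"delta_pos":[2,3,42],"yaw":0},
    {"hand":0,"delta_pos":[2,3,41],"yaw":0},
    {"hand":0,"delta_pos":[2,3,41],"yaw":0},
    {"hand":0,"delta_pos":[2,3,41],"yaw":0},
    {"hand":0,"delta_pos":[2,3,15],"yaw":0},
    {"hand":0,"delta_pos":[2,3,-25],"yaw":0},
    {"hand":0,"delta_pos":[2,3,-60],"yaw":0},
  ],
)

```text
clock: 30.8
position: [597.1, -239.1, 109.8]
ee_rot: [0.007, 1.0, -0.0, -0.0]
contact_force: [-0.5, -0.4, 0.9]
gripper_width: 42.5
grasp_force: 0.0
```

Call:
apply_moves(
  rows=[
    {"hand":0.2,"delta_pos":[30,0,-20],"yaw":0},
    {"hand":0.2,"delta_pos":[60,0,-40],"yaw":-0.12},
    {"hand":0.2,"delta_pos":[90,0,-40],"yaw":-0.24},
    {"hand":0.2,"delta_pos":[120,0,-40],"yaw":-0.36},
    {"hand":0.2,"delta_pos":[150,0,-40],"yaw":-0.48},
    {"hand":0.2,"delta_pos":[170,-5,-40],"yaw":-0.6},
    {"hand":0.2,"delta_pos":[180,-10,-40],"yaw":-0.72},
    {"hand":0.2,"delta_pos":[190,-14,-40],"yaw":-0.84},
    {"hand":0.2,"delta_pos":[190,-14,-40],"yaw":-0.96},
    {"hand":0.2,"delta_pos":[190,-14,-40],"yaw":-1.08},
    {"hand":0.2,"delta_pos":[190,-14,-40],"yaw":-1.2},
    {"hand":0.2,"delta_pos":[190,-14,-40],"yaw":-1.3},
  ],
)

```text
clock: 31.8
position: [407.2, -250.4, 149.1]
ee_rot: [-0.602, 0.799, -0.001, 0.0]
contact_force: [0.5, -1.1, -0.4]
gripper_width: 51.2
grasp_force: 0.0
```

```bash
python3 - <<'E'
from h import *
goto((380,-253.5,60),2.88)
w=shot('wrist','w12.png');t=shot('top','t12.png');sc=shot('scene')
for c,im in(('wrist',w),('top',t),('scene',sc)):
  print(c,'bur',[(np.round(d['location'],1).tolist(),round(d['score'],2),at(im,d['location'],0).round(1).tolist()) for d in nets.pinpoint(c,'bur_1')])
a=cv2.imread('pics/w12.png');b=cv2.imread('pics/t12.png')[155:305,120:345]
cv2.imwrite('pics/j12.png',np.vstack([cv2.resize(a[60:300],None,fx=1.2,fy=1.2),cv2.copyMakeBorder(cv2.resize(b,None,fx=2,fy=2)[:300],0,0,0,222,0)]))
E
```

```text
pos [ 407.2 -250.4  149.1] yang 2.862 j6 -0.069 delta [10.5 25.5 89.1] yaw -0.018
wrist bur [([181.8, 302.4], 0.81, [381.0, -255.0, 0.0]), ([256.6, 91.3], 0.71, [602.4, -240.4, 0.0])]
top bur []
scene bur [([222.2, 277.6], 0.74, [594.5, -236.2, 0.0]), ([269.7, 349.0], 0.55, [618.7, -524.1, 0.0]), ([246.8, 221.0], 0.47, [394.4, -246.6, 0.0])]
```

View pics/j12.png

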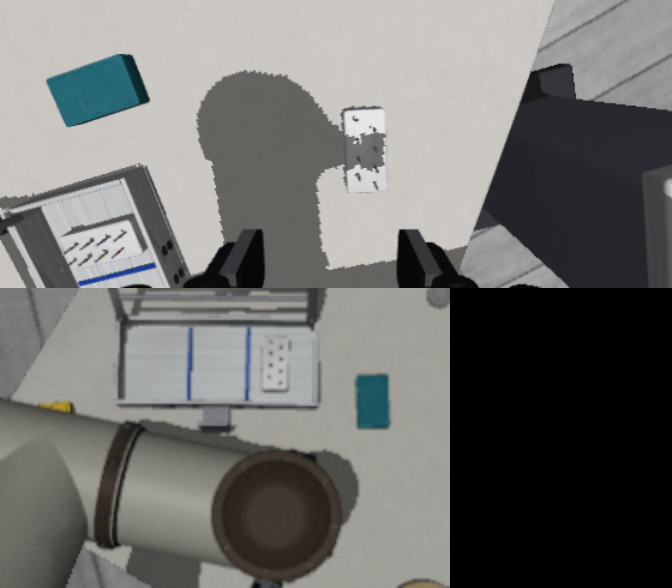

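The view shows the first block flat in the -y place and the teal box on the desk. The second block is at wrist pixel (185,304), aligned with the gripper.

```bash
python3 - <<'E'
from h import *
w=imaging.get_image('wrist')
P=np.array([at(w,(60+y/1.2,x/1.2),16)[:2] for x,y in [(344,108),(385,108),(386,191),(344,192)]],np.float32);print(P.mean(0),cv2.minAreaRect(P))
c=P.mean(0);goto((c[0],c[1],0),2.88)
E
```

```text
[ 380.76837 -254.2472 ] ((380.2159423828125, -254.013916015625), (62.20341491699219, 31.446176528930664), 74.02828979492188)
pos [ 407.2 -250.3  148.5] yang 2.855 j6 -0.076 delta [ 11.2  24.3 148.5] yaw -0.025
```

Call:
apply_moves(
  rows=[
    {"hand":0.2,"delta_pos":[11,24.5,20],"yaw":-0.01},
    {"hand":0.2,"delta_pos":[11,24.5,50],"yaw":-0.01},
    {"hand":0.2,"delta_pos":[11,24.5,85],"yaw":-0.01},
    {"hand":0.2,"delta_pos":[11,24.5,120],"yaw":-0.01},
    {"hand":0.2,"delta_pos":[11,24.5,140],"yaw":-0.01},
    {"hand":0.2,"delta_pos":[11,24.5,148],"yaw":-0.01},
    {"hand":0.2,"delta_pos":[11,24.5,149],"yaw":-0.01},
    {"hand":-0.3,"delta_pos":[11,24.5,149],"yaw":-0.01},
    {"hand":-0.8,"delta_pos":[11,24.5,149],"yaw":-0.01},
    {"hand":-0.8,"delta_pos":[11,24.5,149],"yaw":-0.01},
    {"hand":-0.8,"delta_pos":[11,24.5,149],"yaw":-0.01},
    {"hand":-0.8,"delta_pos":[11,24.5,149],"yaw":-0.01},
  ],
)

```text
clock: 33.15
position: [381.9, -254.3, 0.8]
ee_rot: [-0.604, 0.797, -0.001, 0.001]
contact_force: [-0.6, 1.4, 7.0]
gripper_width: 27.8
grasp_force: 59.9
```

Call:
apply_moves(
  rows=[
    {"hand":-0.8,"delta_pos":[0,0,-10],"yaw":0},
    {"hand":-0.8,"delta_pos":[0,0,-40],"yaw":0.0},
    {"hand":-0.8,"delta_pos":[0,0,-80],"yaw":0.12},
    {"hand":-0.8,"delta_pos":[0,0,-115],"yaw":0.24},
    {"hand":-0.8,"delta_pos":[0,0,-115],"yaw":0.36},
    {"hand":-0.8,"delta_pos":[0,0,-115],"yaw":0.48},
    {"hand":-0.8,"delta_pos":[0,0,-115],"yaw":0.6},
    {"hand":-0.8,"delta_pos":[0,0,-115],"yaw":0.72},
    {"hand":-0.8,"delta_pos":[0,0,-115],"yaw":0.84},
    {"hand":-0.8,"delta_pos":[0,0,-115],"yaw":0.96},
    {"hand":-0.8,"delta_pos":[0,0,-115],"yaw":1.08},
    {"hand":-0.8,"delta_pos":[0,0,-115],"yaw":1.2},
  ],
)

```text
clock: 34.15
position: [380.2, -253.9, 114.6]
ee_rot: [-0.045, 0.999, 0.0, 0.0]
contact_force: [0.0, 0.4, -0.8]
gripper_width: 28.0
grasp_force: 59.4
```

Call:
apply_moves(
  rows=[
    {"hand":-0.8,"delta_pos":[0,0,0],"yaw":0.105},
    {"hand":-0.8,"delta_pos":[0,0,0],"yaw":0.105},
    {"hand":-0.8,"delta_pos":[0,0,0],"yaw":0.105},
  ],
)

```text
clock: 34.4
position: [380.3, -253.9, 114.5]
ee_rot: [0.003, 1.0, 0.0, 0.0]
contact_force: [-0.1, -1.1, -1.0]
gripper_width: 27.6
grasp_force: 59.4
```

```bash
python3 - <<'E'
from h import *
goto((598,-173.5,110),1.555)
E
```

```text
pos [ 380.3 -253.9  114.5] yang 1.564 j6 -1.346 delta [-217.1   81.9    4.6] yaw 0.009
```

Call:
apply_moves(
  rows=[
    {"hand":-0.8,"delta_pos":[-36,14,0],"yaw":0.009},
    {"hand":-0.8,"delta_pos":[-72,28,0],"yaw":0.009},
    {"hand":-0.8,"delta_pos":[-108,42,0],"yaw":0.009},
    {"hand":-0.8,"delta_pos":[-144,56,0],"yaw":0.009},
    {"hand":-0.8,"delta_pos":[-180,70,0],"yaw":0.009},
    {"hand":-0.8,"delta_pos":[-210,82,0],"yaw":0.009},
    {"hand":-0.8,"delta_pos":[-217,82,0],"yaw":0.009},
    {"hand":-0.8,"delta_pos":[-217,82,20],"yaw":0.009},
    {"hand":-0.8,"delta_pos":[-217,82,45],"yaw":0.009},
    {"hand":-0.8,"delta_pos":[-217,82,65],"yaw":0.009},
    {"hand":-0.8,"delta_pos":[-217,82,65],"yaw":0.009},
    {"hand":-0.8,"delta_pos":[-217,82,65],"yaw":0.009},
  ],
)

```text
clock: 35.4
position: [597.3, -174.2, 48.5]
ee_rot: [0.008, 1.0, -0.0, -0.001]
contact_force: [0.6, -0.3, -0.3]
gripper_width: 28.1
grasp_force: 59.4
```

```bash
python3 - <<'E'
from h import *
goto((597.5,-173.5,6.5),1.555)
E
```

```text
pos [ 597.3 -174.2   48.5] yang 1.554 j6 -1.564 delta [-0.3  0.7 42. ] yaw -0.001
```

Call:
apply_moves(
  rows=[
    {"hand":-0.8,"delta_pos":[0,0.7,12],"yaw":0},
    {"hand":-0.8,"delta_pos":[0,0.7,24],"yaw":0},
    {"hand":-0.8,"delta_pos":[0,0.7,34],"yaw":0},
    {"hand":-0.8,"delta_pos":[0,0.7,40],"yaw":0},
    {"hand":-0.8,"delta_pos":[0,0.7,42],"yaw":0},
    {"hand":-0.8,"delta_pos":[0,0.7,42],"yaw":0},
    {"hand":0,"delta_pos":[0,0.7,41],"yaw":0},
    {"hand":0,"delta_pos":[0,0.7,41],"yaw":0},
    {"hand":0,"delta_pos":[0,0.7,41],"yaw":0},
    {"hand":0,"delta_pos":[0,0.7,15],"yaw":0},
    {"hand":0,"delta_pos":[0,0.7,-25],"yaw":0},
    {"hand":0,"delta_pos":[0,0.7,-60],"yaw":0},
  ],
)

```text
clock: 36.4
position: [598.1, -173.5, 110.9]
ee_rot: [0.009, 1.0, -0.0, -0.0]
contact_force: [1.4, -0.2, 0.1]
gripper_width: 42.9
grasp_force: 0.0
```

Call:
apply_moves(
  rows=[
    {"hand":0,"delta_pos":[0,0,-40],"yaw":0},
    {"hand":0,"delta_pos":[0,-10,-80],"yaw":-0.12},
    {"hand":0,"delta_pos":[0,-20,-100],"yaw":-0.24},
    {"hand":0,"delta_pos":[-10,-30,-100],"yaw":-0.36},
    {"hand":0,"delta_pos":[-20,-40,-100],"yaw":-0.48},
    {"hand":0,"delta_pos":[-30,-50,-100],"yaw":-0.6},
    {"hand":0,"delta_pos":[-40,-60,-100],"yaw":-0.72},
    {"hand":0,"delta_pos":[-50,-64,-100],"yaw":-0.84},
    {"hand":0,"delta_pos":[-60,-64,-100],"yaw":-0.96},
    {"hand":0,"delta_pos":[-70,-64,-100],"yaw":-1.08},
    {"hand":0,"delta_pos":[-76,-64,-100],"yaw":-1.2},
    {"hand":0,"delta_pos":[-76,-64,-100],"yaw":-1.32},
  ],
)

```text
clock: 37.4
position: [674.1, -238.7, 209.3]
ee_rot: [-0.608, 0.794, -0.0, 0.0]
contact_force: [-0.7, 1.0, -0.3]
gripper_width: 42.9
grasp_force: 0.0
```

Call:
apply_moves(
  rows=[
    {"hand":0,"delta_pos":[0,0,0],"yaw":-0.12},
    {"hand":0,"delta_pos":[0,0,0],"yaw":-0.24},
    {"hand":0,"delta_pos":[0,0,0],"yaw":-0.25},
    {"hand":0,"delta_pos":[0,0,0],"yaw":-0.25},
  ],
)

```text
clock: 37.73
position: [673.1, -238.6, 209.8]
ee_rot: [-0.699, 0.715, -0.0, 0.0]
contact_force: [-0.2, -0.5, -0.1]
gripper_width: 42.1
grasp_force: 0.0
```

```bash
python3 - <<'E'
from h import *
w=shot('wrist','w13.png');t=shot('top')
bail()
print('bail_grip',[(np.round(d['location'],1).tolist(),round(d['score'],2),at(w,d['location'],167).round(1).tolist()) for d in nets.pinpoint('wrist','bail_grip')])
print('blue',blob(w,(112,120,30),(125,255,255),167,minA=80))
for c,im in(('wrist',w),('top',t)):print(c,'bur',[(np.round(d['location'],1).tolist(),round(d['score'],2),at(im,d['location'],5).round(1).tolist()) for d in nets.pinpoint(c,'bur_1')])
goto((672,-238,190),-0.016)
E
```

```text
pos [ 673.  -238.7  209.6] w 43.2 F [-0.3  0.1 -0.5]
bail_grip scene [165. 302.] 0.9 [ 677.1 -238.   168.7] r 122.5 angle 1.819
bail_grip top [141.  255.2] 0.75
tongue_top scene [160. 295.] 0.58 [ 702.1 -172.   150.2] r 114.4 angle 1.856
tongue_top top [128.4 221. ] 0.74
bail_grip [([228.1, 269.7], 0.68, [677.1, -241.3, 167.0])]
blue [(674.8, -239.6, 10.8, 45.1, np.float64(-0.022)), (823.9, -317.7, 19.0, 110.6, np.float64(-0.217))]
wrist bur [([236.4, 339.3], 0.8, [601.9, -175.4, 5.0])]
top bur [([193.4, 257.6], 0.94, [595.7, -239.1, 5.0]), ([192.7, 231.0], 0.56, [597.8, -178.0, 5.0]), ([210.8, 302.4], 0.36, [554.5, -341.4, 5.0]), ([188.0, 383.5], 0.23, [606.5, -529.9, 5.0])]
pos [ 673.1 -238.7  209.3] yang 3.122 j6 0.096 delta [-0.6  1.1 19.3] yaw -0.003
```

Both blocks are in the tray. The sleeve is centred at (675,-240) and measures 11 x 45 mm, with the bail at about 1.8. I'll pinch it properly this time.

Call:
apply_moves(
  rows=[
    {"hand":0,"delta_pos":[0,-2,20],"yaw":0},
    {"hand":0,"delta_pos":[0,-2,40],"yaw":0},
    {"hand":0,"delta_pos":[0,-2,55],"yaw":0},
    {"hand":0,"delta_pos":[0,-2,63],"yaw":0},
    {"hand":0,"delta_pos":[0,-2,65],"yaw":0},
    {"hand":-0.4,"delta_pos":[0,-2,65],"yaw":0},
    {"hand":-0.7,"delta_pos":[0,-2,65],"yaw":0},
    {"hand":-1,"delta_pos":[0,-2,65],"yaw":0},
    {"hand":-1,"delta_pos":[0,-2,65],"yaw":0},
    {"hand":-1,"delta_pos":[0,-2,65],"yaw":0},
    {"hand":-1,"delta_pos":[0,-2,65],"yaw":0},
  ],
)

```text
clock: 39.2
position: [675.8, -238.9, 145.9]
ee_rot: [-0.7, 0.714, -0.001, 0.001]
contact_force: [1.2, 0.6, 2.4]
gripper_width: 7.6
grasp_force: 58.7
```

```bash
python3 - <<'E'
from h import *
s=read_state();print(s['position'].round(1),s['gripper_width'],s['grasp_force'],s['contact_force'].round(1))
a0=1.80
for a in np.r_[1.7:-.01:-.1]: print(round(a,2),round(120*(np.cos(a)-np.cos(a0)),1),round(-120*(np.sin(a)-np.sin(a0)),1))
E
```

```text
[ 675.8 -238.9  145.9] 7.585854358681778 58.68115961551666 [1.2 0.6 2.4]
1.7 11.8 -2.1
1.6 23.8 -3.1
1.5 35.8 -2.8
1.4 47.7 -1.4
1.3 59.4 1.2
1.2 70.7 5.0
1.1 81.7 9.9
1.0 92.1 15.9
0.9 101.9 22.9
0.8 110.9 30.8
0.7 119.0 39.6
0.6 126.3 49.1
0.5 132.6 59.3
0.4 137.8 70.1
0.3 141.9 81.4
0.2 144.9 93.0
0.1 146.7 104.9
-0.0 147.3 116.9
```

Call:
apply_moves(
  rows=[
    {"hand":-1,"delta_pos":[0,11.8,-2.1],"yaw":0},
    {"hand":-1,"delta_pos":[0,23.8,-3.1],"yaw":0},
    {"hand":-1,"delta_pos":[0,35.8,-2.8],"yaw":0},
    {"hand":-1,"delta_pos":[0,47.7,-1.4],"yaw":0},
    {"hand":-1,"delta_pos":[0,59.4,1.2],"yaw":0},
    {"hand":-1,"delta_pos":[0,70.7,5],"yaw":0},
    {"hand":-1,"delta_pos":[0,81.7,9.9],"yaw":0},
    {"hand":-1,"delta_pos":[0,92.1,15.9],"yaw":0},
    {"hand":-1,"delta_pos":[0,101.9,22.9],"yaw":0},
    {"hand":-1,"delta_pos":[0,101.9,22.9],"yaw":0},
    {"hand":-1,"delta_pos":[0,101.9,22.9],"yaw":0},
  ],
)

```text
clock: 40.12
position: [570.4, -237.1, 123.4]
ee_rot: [-0.7, 0.714, 0.001, -0.002]
contact_force: [-8.2, 1.6, 10.3]
gripper_width: 7.9
grasp_force: 64.8
```

```bash
python3 - <<'E'
from h import *
bail();s=read_state();print(s['grasp_force'])
E
```

```text
pos [ 570.4 -237.1  123.4] w 7.9 F [-8.2  1.6 10.3]
bail_grip scene [181. 272.] 0.89 [ 574.  -238.   148.6] r 122.7 angle 0.933
tongue_top scene [167. 266.] 0.55 [ 597.2 -172.   156.8] r 117.9 angle 0.917
tongue_top top [193.7 256.5] 0.57
64.88795399665833
```

Call:
apply_moves(
  rows=[
    {"hand":-1,"delta_pos":[0,5,4],"yaw":0},
    {"hand":-1,"delta_pos":[0,10,8],"yaw":0},
    {"hand":-1,"delta_pos":[0,18,16.5],"yaw":0},
    {"hand":-1,"delta_pos":[0,25,26],"yaw":0},
    {"hand":-1,"delta_pos":[0,31.5,36],"yaw":0},
    {"hand":-1,"delta_pos":[0,36.9,47],"yaw":0},
    {"hand":-1,"delta_pos":[0,39,52.5],"yaw":0},
    {"hand":-1,"delta_pos":[0,41,58],"yaw":0},
    {"hand":-1,"delta_pos":[0,42.5,64],"yaw":0},
    {"hand":-1,"delta_pos":[0,44,70],"yaw":0},
    {"hand":-1,"delta_pos":[0,44,70],"yaw":0},
    {"hand":-1,"delta_pos":[0,44,70],"yaw":0},
  ],
)

```text
clock: 41.42
position: [525.9, -236.2, 50.2]
ee_rot: [-0.7, 0.714, 0.003, -0.002]
contact_force: [-3.8, -3.0, -1.0]
gripper_width: 7.7
grasp_force: 69.0
```

```bash
python3 - <<'E'
from h import *
bail();s=read_state();print(s['grasp_force'])
E
```

```text
pos [ 525.9 -236.2   50.2] w 7.7 F [-3.8 -3.  -1. ]
bail_grip scene [206. 259.] 0.52 [ 529.5 -238.    82.1] r 121.9 angle 0.267
bail_grip top [291.3 394.7] 0.32
tongue_top scene [186. 248.] 0.67 [ 532.5 -172.   114.7] r 131.5 angle 0.297
tongue_top top [214.3 222.6] 0.95
68.97403120994568
```

Call:
apply_moves(
  rows=[
    {"hand":-1,"delta_pos":[0,0.4,4],"yaw":0},
    {"hand":-1,"delta_pos":[0,0.8,8],"yaw":0},
    {"hand":-1,"delta_pos":[0,1.2,12],"yaw":0},
    {"hand":-1,"delta_pos":[0,1.5,15],"yaw":0},
    {"hand":-1,"delta_pos":[0,1.8,18],"yaw":0},
    {"hand":-1,"delta_pos":[0,1.8,18],"yaw":0},
    {"hand":-1,"delta_pos":[0,1.8,18],"yaw":0},
  ],
)

```text
clock: 42.3
position: [523.4, -236.1, 32.1]
ee_rot: [-0.7, 0.714, 0.003, -0.003]
contact_force: [-4.7, -3.4, -1.5]
gripper_width: 7.4
grasp_force: 70.2
```

```bash
python3 - <<'E'
from h import *
bail();s=read_state();print(s['grasp_force'])
E
```

```text
pos [ 523.4 -236.1   32.1] w 7.4 F [-4.7 -3.4 -1.5]
bail_grip scene [211. 259.] 0.65 [ 527.5 -238.    64.7] r 120.4 angle 0.122
bail_grip top [266.3 174.3] 0.68
tongue_top scene [193. 248.] 0.67 [ 534.9 -172.    89.8] r 119.0 angle 0.123
tongue_top top [218.4 223.7] 0.76
70.23877143859863
```

Call:
apply_moves(
  rows=[
    {"hand":-1,"delta_pos":[0,0.2,2],"yaw":0},
    {"hand":-1,"delta_pos":[0,0.3,4],"yaw":0},
    {"hand":-1,"delta_pos":[0,0.4,6],"yaw":0},
    {"hand":-1,"delta_pos":[0,0.4,6],"yaw":0},
    {"hand":-1,"delta_pos":[0,0.4,6],"yaw":0},
  ],
)

```text
clock: 43.02
position: [523.2, -236.1, 26.3]
ee_rot: [-0.7, 0.714, 0.003, -0.002]
contact_force: [-5.7, -3.3, -0.0]
gripper_width: 7.3
grasp_force: 70.4
```

Call:
apply_moves(
  rows=[
    {"hand":-1,"delta_pos":[0,0,2],"yaw":0},
    {"hand":-1,"delta_pos":[0,0,4],"yaw":0},
    {"hand":-1,"delta_pos":[0,0,4],"yaw":0},
    {"hand":-1,"delta_pos":[0,0,4],"yaw":0},
  ],
)

```text
clock: 43.35
position: [523.3, -236.2, 24.0]
ee_rot: [-0.7, 0.714, 0.003, -0.002]
contact_force: [-8.2, -1.0, 9.4]
gripper_width: 7.5
grasp_force: 71.3
```

```bash
python3 - <<'E'
from h import *
bail();s=read_state();print(s['grasp_force'])
E
```

```text
pos [ 523.3 -236.2   24. ] w 7.5 F [-8.2 -1.   9.4]
bail_grip scene [212. 259.] 0.53 [ 528.1 -238.    60.7] r 119.4 angle 0.09
tongue_top scene [196. 248.] 0.77 [ 534.3 -172.    81.8] r 117.1 angle 0.057
tongue_top top [220.1 226.6] 0.57
71.29632353782654
```

Call:
apply_moves(
  rows=[
    {"hand":-1,"delta_pos":[0,0,2],"yaw":0},
    {"hand":-1,"delta_pos":[0,0,4],"yaw":0},
    {"hand":-1,"delta_pos":[0,0,4],"yaw":0},
    {"hand":-1,"delta_pos":[0,0,4],"yaw":0},
  ],
)

```text
clock: 43.98
position: [523.4, -236.3, 23.6]
ee_rot: [-0.701, 0.714, 0.002, -0.003]
contact_force: [-14.2, 2.5, 29.8]
gripper_width: 7.3
grasp_force: 73.5
```

It is hard against its stop: 30 N with almost no motion. I'll relax, open a little, rise clear, and look.

Call:
apply_moves(
  rows=[
    {"hand":-1,"delta_pos":[0,0,-4],"yaw":0},
    {"hand":-1,"delta_pos":[0,0,-5],"yaw":0},
    {"hand":-0.7,"delta_pos":[0,0,-5],"yaw":0},
    {"hand":-0.65,"delta_pos":[0,0,-5],"yaw":0},
    {"hand":-0.65,"delta_pos":[0,0,-5],"yaw":0},
    {"hand":-0.65,"delta_pos":[0,0,-15],"yaw":0},
    {"hand":-0.65,"delta_pos":[0,0,-40],"yaw":0},
    {"hand":-0.65,"delta_pos":[0,0,-80],"yaw":0},
    {"hand":-0.2,"delta_pos":[20,0,-115],"yaw":0},
    {"hand":-0.2,"delta_pos":[30,0,-125],"yaw":0},
    {"hand":-0.2,"delta_pos":[30,0,-125],"yaw":0},
  ],
)

```text
clock: 44.9
position: [530.5, -268.0, 150.1]
ee_rot: [-0.7, 0.714, -0.006, 0.003]
contact_force: [0.5, -0.4, 0.1]
gripper_width: 33.7
grasp_force: 0.0
```

```bash
python3 - <<'E'
from h import *
bail()
w=shot('wrist','w14.png');t=shot('top','t14.png')
for q in('tongue_top','catch_top'): print(q,[(np.round(d['location'],1).tolist(),round(d['score'],2),at(w,d['location'],76).round(1).tolist()) for d in nets.pinpoint('wrist',q)])
print('blue',blob(w,(112,120,30),(125,255,255),50,minA=80),blob(w,(112,120,30),(125,255,255),5,minA=80))
a=cv2.imread('pics/w14.png');b=cv2.imread('pics/t14.png')[155:305,120:345]
cv2.imwrite('pics/j14.png',np.hstack([cv2.resize(a[80:380,130:380],None,fx=1.6,fy=1.6),cv2.resize(cv2.copyMakeBorder(b,0,90,0,0,0)[:240,:200],(400,480))]))
E
```

```text
pos [ 530.5 -268.   150.1] w 33.7 F [ 0.5 -0.4  0.1]
bail_grip scene [213. 260.] 0.79 [ 531.1 -238.    56.6] r 116.1 angle 0.057
bail_grip top [223.2 255.7] 0.93
tongue_top scene [198. 247.] 0.58 [ 529.3 -172.    76. ] r 120.6 angle -0.0
tongue_top top [218.6 224.1] 0.75
tongue_top [([337.5, 273.5], 0.95, [529.6, -170.5, 76.0])]
catch_top [([334.1, 276.3], 0.76, [527.4, -173.5, 76.0])]
blue [(584.1, -227.1, 2.6, 24.2, np.float64(1.554)), (524.0, -235.3, 10.9, 45.8, np.float64(-0.022))] [(594.9, -207.7, 3.1, 28.6, np.float64(1.554)), (523.7, -217.4, 12.9, 54.2, np.float64(-0.022))]
```

View pics/j14.png

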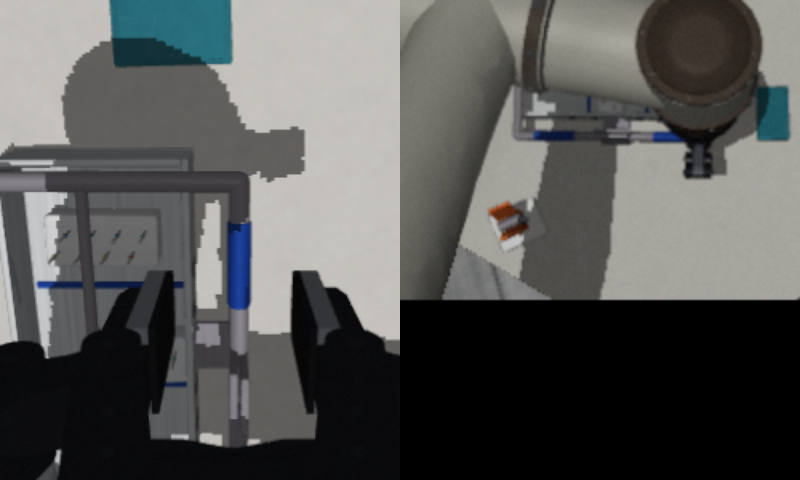

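The bail is down, with its sleeve at (524,-235) at z = 50, and the blocks are under it. The clip stands on its rack. I'll hover over it for a closer measurement.

Call:
apply_moves(
  rows=[
    {"hand":0.2,"delta_pos":[-25,12,-15],"yaw":0},
    {"hand":0.2,"delta_pos":[-55,26,-30],"yaw":0.1},
    {"hand":0.2,"delta_pos":[-90,43,-30],"yaw":0.2},
    {"hand":0.2,"delta_pos":[-125,60,-30],"yaw":0.3},
    {"hand":0.2,"delta_pos":[-160,76,-30],"yaw":0.38},
    {"hand":0.2,"delta_pos":[-195,92,-30],"yaw":0.38},
    {"hand":0.2,"delta_pos":[-206,98,-30],"yaw":0.38},
    {"hand":0.2,"delta_pos":[-206,98,-30],"yaw":0.38},
    {"hand":0.2,"delta_pos":[-206,98,-30],"yaw":0.38},
  ],
)

```text
clock: 46.15
position: [432.5, -57.5, 174.8]
ee_rot: [-0.554, 0.833, -0.0, 0.0]
contact_force: [-0.1, -0.5, -0.0]
gripper_width: 51.4
grasp_force: 0.0
```

```bash
python3 - <<'E'
from h import *
s=read_state();print(s['position'].round(1),s['gripper_width'],s['joints'].round(2))
w=shot('wrist','w15.png');sc=shot('scene','s15.png')
for q,z in(('clip_tails',75),('clip',20),('rack',0)):
  for c,im in(('wrist',w),('scene',sc)): print(q,c,[(np.round(d['location'],1).tolist(),round(d['score'],2),at(im,d['location'],z).round(1).tolist()) for d in nets.pinpoint(c,q)][:2])
print('top old tails z75',at(imaging.get_image('top'),(262,175),75).round(1))
print('orange z88',blob(w,(3,120,40),(20,255,255),85,minA=60))
goto((432,-62,180),2.74)
cv2.imwrite('pics/w15c.png',cv2.resize(cv2.imread('pics/w15.png')[100:350,130:430],None,fx=2.4,fy=2.4,interpolation=cv2.INTER_CUBIC))
E
```

```text
[432.5 -57.5 174.8] 51.435500684719464 [ 0.24  0.11 -0.5   0.   -0.96 -0.64]
clip_tails wrist [([202.1, 275.0], 0.78, [431.8, -62.1, 75.0])]
clip_tails scene [([191.5, 202.6], 0.78, [440.6, -64.5, 75.0])]
clip wrist [([187.2, 273.5], 0.9, [432.9, -63.4, 20.0])]
clip scene [([206.3, 201.6], 0.71, [436.9, -56.5, 20.0])]
rack wrist [([186.1, 275.0], 0.93, [432.8, -60.2, 0.0])]
rack scene [([214.2, 199.0], 0.49, [422.8, -63.2, 0.0])]
top old tails z75 [435.9 -64.9  75. ]
orange z88 [(439.5, -61.7, 21.8, 30.1, np.float64(0.418)), (419.9, -70.4, 7.3, 30.4, np.float64(0.417))]
pos [432.5 -58.6 174.2] yang 2.741 j6 -0.64 delta [ 3.4 -0.9 -5.8] yaw 0.001
```

View pics/w15c.png

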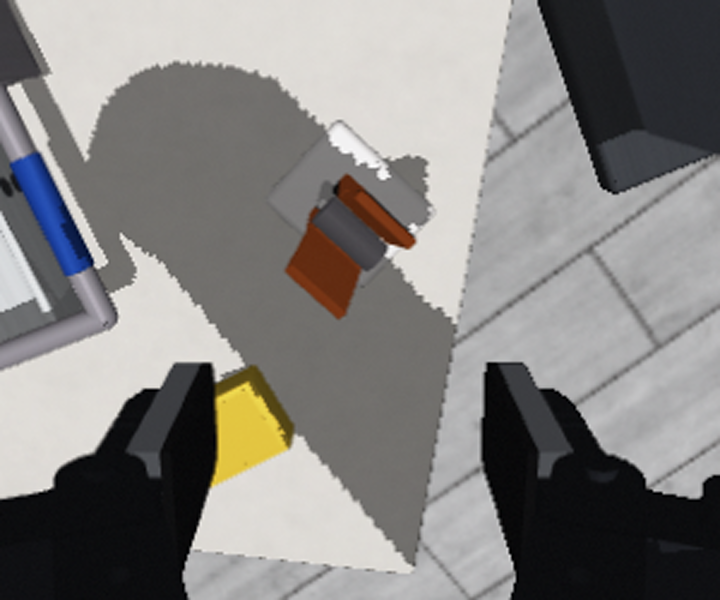

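The view shows the clip's two orange tails at crop (210,378) and (265,320), which open along a world direction of about 0.41 rad. I'll compute its centre, with no more pictures to view.

```bash
python3 - <<'E'
from h import *
w=imaging.get_image('wrist');sc=imaging.get_image('scene');t=imaging.get_image('top')
f=lambda x,y:(100+y/2.4,130+x/2.4)
for z in(78,83,88):
  L=[at(w,f(*p),z) for p in((285,268),(340,318))];Rr=[at(w,f(*p),z) for p in((350,176),(413,240))]
  l=sum(L)/2;r=sum(Rr)/2;d=l-r;print(z,'L',l.round(1),'R',r.round(1),'sep',np.linalg.norm(d).round(1),'ang',np.arctan2(d[1],d[0]).round(3),'edge ang',[(np.arctan2(*(e[1]-e[0])[[1,0]])).round(3) for e in(L,Rr)],[np.linalg.norm(e[1]-e[0]).round(1) for e in (L,Rr)],'mid',((l+r)/2).round(1))
for q in ('clip_tails','clip','rack'):
  o=[]
  for c,im in(('wrist',w),('scene',sc),('top',t)):
    X=nets.pinpoint(c,q)
    if X and X[0]['score']>.4:o.append((im,X[0]['location']))
  print(q,len(o),tri(o).round(1) if len(o)>1 else '')
# rack base corners (bottom, z=8 top) left/top/right in crop
P=np.array([at(w,f(*p),8)[:2] for p in((268,200),(338,121),(433,212))]);print(P.round(1),np.linalg.norm(P[0]-P[1]),np.linalg.norm(P[2]-P[1]),'centre',((P[0]+P[2])/2).round(1),np.arctan2(*(P[1]-P[0])[::-1]))
E
```

```text
78 L [448.2 -53.6  78. ] R [416.7 -70.9  78. ] sep 36.0 ang 0.502 edge ang [np.float64(1.974), np.float64(1.944)] [np.float64(24.7), np.float64(28.9)] mid [432.5 -62.2  78. ]
83 L [447.4 -54.9  83. ] R [416.5 -71.9  83. ] sep 35.3 ang 0.502 edge ang [np.float64(1.974), np.float64(1.944)] [np.float64(24.2), np.float64(28.4)] mid [432.  -63.4  83. ]
88 L [446.6 -56.3  88. ] R [416.3 -72.9  88. ] sep 34.5 ang 0.502 edge ang [np.float64(1.974), np.float64(1.944)] [np.float64(23.7), np.float64(27.8)] mid [431.4 -64.6  88. ]
clip_tails 3 [428.3 -58.9  67.9]
clip 3 [431.5 -58.6  28.1]
rack 3 [ 538.5 -209.1  112.4]
[[460.7 -78.1]
 [422.  -96.2]
 [400.8 -47.2]] 42.73771724900427 53.33610792299102 centre [430.8 -62.6] -2.7040712759628938
```

```bash
python3 - <<'E'
from h import *
goto((431.5,-62.8,130),0.41)
E
```

```text
pos [432.4 -58.  174.5] yang 2.743 j6 -0.641 delta [ 4.8 -1.  44.5] yaw -0.809
```

Call:
apply_moves(
  rows=[
    {"hand":0.3,"delta_pos":[4.8,-1,15],"yaw":-0.12},
    {"hand":0.3,"delta_pos":[4.8,-1,30],"yaw":-0.24},
    {"hand":0.3,"delta_pos":[4.8,-1,44.5],"yaw":-0.36},
    {"hand":0.3,"delta_pos":[4.8,-1,44.5],"yaw":-0.48},
    {"hand":0.3,"delta_pos":[4.8,-1,44.5],"yaw":-0.6},
    {"hand":0.3,"delta_pos":[4.8,-1,44.5],"yaw":-0.72},
    {"hand":0.3,"delta_pos":[4.8,-1,44.5],"yaw":-0.81},
    {"hand":0.3,"delta_pos":[4.8,-1,44.5],"yaw":-0.81},
    {"hand":0.3,"delta_pos":[4.8,-1,44.5],"yaw":-0.81},
    {"hand":0.3,"delta_pos":[4.8,-1,44.5],"yaw":-0.81},
  ],
)

```text
clock: 48.03
position: [431.5, -62.8, 130.0]
ee_rot: [0.836, -0.549, 0.0, -0.0]
contact_force: [-0.2, 1.1, -0.3]
gripper_width: 55.5
grasp_force: 0.0
```

```bash
python3 - <<'E'
from h import *
w=shot('wrist','w16.png')
for q,z in(('clip_tails',75),('clip',20),('rack',0)):
  print(q,[(np.round(d['location'],1).tolist(),round(d['score'],2),at(w,d['location'],z).round(1).tolist()) for d in nets.pinpoint('wrist',q)][:2])
a=cv2.cvtColor(np.asarray(w['pixels'],np.uint8),cv2.COLOR_RGB2HSV);m=cv2.inRange(a,(3,120,40),(20,255,255))
n,l,st,ce=cv2.connectedComponentsWithStats(m)
for i in range(1,n):
  if st[i,4]>40:
    c=cv2.findContours((l==i).astype(np.uint8),cv2.RETR_EXTERNAL,cv2.CHAIN_APPROX_NONE)[0][0];print(st[i].tolist(),[p[0].tolist() for p in cv2.approxPolyDP(c,2.5,True)])
print('gap mid ref',proj(w,[read_state()['position']+[0,0,-k] for k in(40,55,-7)]).round(1).tolist())
goto((431.5,-62.8,54),0.41)
E
```

```text
clip_tails [([228.0, 274.1], 0.58, [431.9, -61.3, 75.0])]
clip [([204.3, 275.6], 0.87, [431.7, -63.5, 20.0])]
rack [([204.2, 270.0], 0.77, [434.2, -57.0, 0.0])]
[246, 193, 22, 59, 826] [[266, 193], [262, 193], [260, 204], [246, 216], [247, 251], [252, 251], [266, 233]]
[282, 193, 22, 59, 764] [[283, 193], [284, 233], [301, 251], [302, 215], [290, 206], [287, 193]]
gap mid ref [[233.8, 275.7], [226.1, 275.7], [266.7, 275.9]]
pos [431.4 -62.9 129.9] yang -2.731 j6 0.18 delta [-0.  -0.1 75.9] yaw 0.0
```

The tails sit symmetrically about the fingers in both directions. I'll descend and squeeze.

Call:
apply_moves(
  rows=[
    {"hand":0.3,"delta_pos":[0,0,20],"yaw":0},
    {"hand":0.3,"delta_pos":[0,0,40],"yaw":0},
    {"hand":0.3,"delta_pos":[0,0,58],"yaw":0},
    {"hand":0.3,"delta_pos":[0,0,70],"yaw":0},
    {"hand":0.3,"delta_pos":[0,0,76],"yaw":0},
    {"hand":0.3,"delta_pos":[0,0,76],"yaw":0},
    {"hand":-0.1,"delta_pos":[0,0,76],"yaw":0},
    {"hand":-0.3,"delta_pos":[0,0,76],"yaw":0},
    {"hand":-0.5,"delta_pos":[0,0,76],"yaw":0},
    {"hand":-0.8,"delta_pos":[0,0,76],"yaw":0},
    {"hand":-0.8,"delta_pos":[0,0,76],"yaw":0},
    {"hand":-0.8,"delta_pos":[0,0,76],"yaw":0},
  ],
)

```text
clock: 49.23
position: [434.1, -62.6, 56.5]
ee_rot: [0.837, -0.547, 0.003, -0.002]
contact_force: [0.3, -0.6, 8.5]
gripper_width: 18.2
grasp_force: 60.8
```

Call:
apply_moves(
  rows=[
    {"hand":-0.8,"delta_pos":[0,0,0],"yaw":0},
    {"hand":-0.8,"delta_pos":[0,0,0],"yaw":0},
    {"hand":-0.8,"delta_pos":[0,0,0],"yaw":0},
    {"hand":-0.8,"delta_pos":[0,0,0],"yaw":0},
  ],
)

```text
clock: 49.57
position: [434.1, -62.6, 56.5]
ee_rot: [0.837, -0.547, 0.003, -0.002]
contact_force: [-1.5, -0.2, 8.7]
gripper_width: 18.3
grasp_force: 60.8
```

Call:
apply_moves(
  rows=[
    {"hand":-0.8,"delta_pos":[0,0,-6],"yaw":0},
    {"hand":-0.8,"delta_pos":[0,0,-14],"yaw":0},
    {"hand":-0.8,"delta_pos":[0,0,-26],"yaw":0},
    {"hand":-0.8,"delta_pos":[0,0,-42],"yaw":0},
    {"hand":-0.8,"delta_pos":[0,0,-60],"yaw":0},
    {"hand":-0.8,"delta_pos":[0,0,-85],"yaw":0},
    {"hand":-0.8,"delta_pos":[0,0,-110],"yaw":0},
    {"hand":-0.8,"delta_pos":[0,0,-110],"yaw":0},
    {"hand":-0.8,"delta_pos":[0,0,-110],"yaw":0},
  ],
)

```text
clock: 50.32
position: [432.2, -62.6, 165.8]
ee_rot: [0.836, -0.548, 0.002, -0.002]
contact_force: [-0.4, -0.4, -1.6]
gripper_width: 18.3
grasp_force: 59.5
```

```bash
python3 - <<'E'
from h import *
s=read_state();print(s['position'].round(1),s['gripper_width'],s['grasp_force'],s['contact_force'].round(1))
M=R.from_quat(s['ee_rot']).as_matrix();p=s['position']
w=shot('wrist','w17.png');sc=shot('scene','s17.png')
for q in('clip_tails','clip'):
  o=[]
  for c,im in(('wrist',w),('scene',sc)):
    X=nets.pinpoint(c,q);print(q,c,[(np.round(d['location'],1).tolist(),round(d['score'],2)) for d in X][:2])
    if X:o.append((im,X[0]['location']))
  if len(o)>1: print('tri',tri(o).round(1))
a=cv2.cvtColor(np.asarray(w['pixels'],np.uint8),cv2.COLOR_RGB2HSV);m=cv2.inRange(a,(3,120,40),(20,255,255))
n,l,st,ce=cv2.connectedComponentsWithStats(m);print('wrist orange',[(st[i].tolist(),ce[i].round(1).tolist()) for i in range(1,n) if st[i,4]>40])
a=cv2.cvtColor(np.asarray(sc['pixels'],np.uint8),cv2.COLOR_RGB2HSV);m=cv2.inRange(a,(3,120,40),(20,255,255))
n,l,st,ce=cv2.connectedComponentsWithStats(m);print('scene orange',[(st[i].tolist(),ce[i].round(1).tolist()) for i in range(1,n) if st[i,4]>20])
for k in (-45,-34,-15,0,20,34): print(k,'wrist',proj(w,p+[0,0,k]).round(1).tolist(),'scene',proj(sc,p+[0,0,k]).round(1).tolist())
E
```

```text
[432.2 -62.6 165.8] 18.27906758226942 59.50236260890961 [-0.4 -0.4 -1.6]
clip_tails wrist [([280.4, 262.8], 0.87)]
clip_tails scene [([163.6, 197.6], 0.56), ([208.3, 261.4], 0.32)]
tri [435.8 -52.  165.6]
clip wrist [([243.6, 290.0], 0.58)]
clip scene [([174.5, 196.1], 0.62)]
tri [424.2 -64.5 137.8]
wrist orange [([243, 223, 21, 102, 1135], [255.0, 270.0]), ([288, 223, 21, 102, 1127], [295.4, 269.8])]
scene orange [([191, 153, 13, 25, 144], [197.1, 167.1]), ([347, 252, 10, 8, 52], [351.3, 255.5])]
-45 wrist [[231.1, 275.9]] scene [[178.6, 198.6]]
-34 wrist [[237.2, 275.9]] scene [[175.3, 198.3]]
-15 wrist [[249.2, 275.8]] scene [[169.5, 197.8]]
0 wrist [[260.7, 275.7]] scene [[164.9, 197.4]]
20 wrist [[279.4, 275.6]] scene [[158.7, 196.8]]
34 wrist [[295.8, 275.5]] scene [[154.3, 196.4]]
```

The clip is held squeezed and centred between the fingers, with its origin about 33 mm below the reported TCP. I'll carry it over the catch and turn it square.

Call:
apply_moves(
  rows=[
    {"hand":-0.8,"delta_pos":[25,-8,0],"yaw":0.08},
    {"hand":-0.8,"delta_pos":[50,-16,0],"yaw":0.16},
    {"hand":-0.8,"delta_pos":[75,-24,0],"yaw":0.24},
    {"hand":-0.8,"delta_pos":[100,-31,0],"yaw":0.32},
    {"hand":-0.8,"delta_pos":[125,-38,0],"yaw":0.4},
    {"hand":-0.8,"delta_pos":[137,-41.6,0],"yaw":0.427},
    {"hand":-0.8,"delta_pos":[137,-41.6,0],"yaw":0.427},
    {"hand":-0.8,"delta_pos":[137,-41.6,0],"yaw":0.427},
    {"hand":-0.8,"delta_pos":[137,-41.6,0],"yaw":0.427},
    {"hand":-0.8,"delta_pos":[137,-41.6,0],"yaw":0.427},
  ],
)

```text
clock: 51.45
position: [523.6, -171.2, 163.7]
ee_rot: [-0.702, 0.712, 0.0, -0.0]
contact_force: [0.1, 0.2, -0.7]
gripper_width: 18.4
grasp_force: 59.5
```

```bash
python3 - <<'E'
from h import *
goto((525,-171.5,125),-0.016);s=read_state();print(s['gripper_width'],s['grasp_force'])
w=shot('wrist','w18.png')
print('blue z50',blob(w,(112,120,30),(125,255,255),50,minA=60))
for q,z in(('catch_top',76),('tongue_top',76),('bail_grip',50)): print(q,[(np.round(d['location'],1).tolist(),round(d['score'],2),at(w,d['location'],z).round(1).tolist()) for d in nets.pinpoint('wrist',q)][:2])
bail()
E
```

```text
pos [ 523.6 -171.2  163.7] yang 3.127 j6 0.007 delta [ 0.3 -1.5 38.7] yaw 0.001
18.41598397211001 59.51106011867523
blue z50 [(575.2, -154.9, 2.7, 44.1, np.float64(1.556)), (615.1, -155.5, 2.7, 22.4, np.float64(1.556)), (574.3, -212.6, 2.4, 44.1, np.float64(1.552)), (524.0, -238.3, 10.9, 44.6, np.float64(-0.022))]
catch_top [([209.8, 272.0], 0.87, [526.5, -173.2, 76.0])]
tongue_top [([211.9, 269.4], 0.8, [528.5, -171.6, 76.0])]
bail_grip [([120.1, 272.4], 0.6, [525.2, -238.3, 50.0])]
pos [ 524.1 -171.3  164.2] w 18.4 F [-0.  -0.  -0.7]
bail_grip scene [213. 260.] 0.7 [ 531.5 -238.    57.8] r 115.8 angle 0.067
bail_grip top [222.7 256.2] 0.84
tongue_top scene [196. 247.] 0.91 [ 530.8 -172.    82.6] r 120.7 angle 0.056
tongue_top top [216.5 223.4] 0.58
```

Call:
apply_moves(
  rows=[
    {"hand":-0.8,"delta_pos":[1.5,-2,12],"yaw":0.001},
    {"hand":-0.8,"delta_pos":[1.5,-2,24],"yaw":0.001},
    {"hand":-0.8,"delta_pos":[1.5,-2,36],"yaw":0.001},
    {"hand":-0.8,"delta_pos":[1.5,-2,44],"yaw":0.001},
    {"hand":-0.8,"delta_pos":[1.5,-2,50],"yaw":0.001},
    {"hand":-0.8,"delta_pos":[1.5,-2,55],"yaw":0.001},
    {"hand":-0.8,"delta_pos":[1.5,-2,60],"yaw":0.001},
    {"hand":-0.8,"delta_pos":[1.5,-2,60],"yaw":0.001},
    {"hand":-0.8,"delta_pos":[1.5,-2,60],"yaw":0.001},
  ],
)

```text
clock: 52.7
position: [526.4, -173.4, 104.0]
ee_rot: [-0.701, 0.713, -0.0, -0.0]
contact_force: [0.0, -0.4, -0.2]
gripper_width: 18.2
grasp_force: 59.5
```

```bash
python3 - <<'E'
from h import *
goto((526,-172.8,89),-0.016);s=read_state();print(s['contact_force'].round(1),s['gripper_width'])
w=shot('wrist','w19.png')
a=cv2.cvtColor(np.asarray(w['pixels'],np.uint8),cv2.COLOR_RGB2HSV);m=cv2.inRange(a,(3,120,40),(20,255,255))
n,l,st,ce=cv2.connectedComponentsWithStats(m);print('orange',[(st[i].tolist(),ce[i].round(1).tolist()) for i in range(1,n) if st[i,4]>40])
print('catch top row/cols predicted',proj(w,[(526,-189,76),(526,-157,76),(521,-189,76),(530,-189,76)]).round(1).tolist())
g=np.asarray(w['pixels'],np.uint8)
for r in (196,202,208,214,220): print(r,g[r,250:304,:].mean(1).round().astype(int).tolist())
E
```

```text
pos [ 526.4 -173.4  104. ] yang 3.125 j6 0.009 delta [-0.6  0.4 15. ] yaw -0.001
[ 0.  -0.4 -0.2] 18.17298335974193
orange [([243, 223, 20, 102, 1121], [254.9, 270.2]), ([288, 223, 21, 102, 1129], [295.4, 270.0])]
catch top row/cols predicted [[214.5, 276.5], [266.5, 277.4], [214.3, 285.4], [214.6, 269.5]]
196 [72, 70, 71, 71, 73, 72, 72, 72, 70, 71, 71, 71, 71, 72, 73, 72, 72, 74, 73, 73, 67, 58, 61, 64, 67, 67, 67, 68, 70, 70, 71, 69, 68, 65, 63, 60, 73, 97, 105, 105, 106, 105, 105, 104, 105, 104, 105, 105, 105, 104, 105, 104, 104, 105]
202 [71, 70, 69, 72, 72, 72, 72, 71, 70, 69, 70, 72, 71, 71, 72, 72, 73, 73, 73, 72, 69, 59, 54, 54, 54, 55, 54, 54, 61, 67, 67, 66, 64, 62, 59, 71, 95, 104, 106, 105, 105, 105, 105, 104, 104, 105, 105, 104, 104, 105, 104, 105, 105, 104]
208 [70, 69, 68, 70, 71, 70, 71, 71, 70, 70, 70, 70, 71, 71, 70, 71, 72, 74, 73, 72, 65, 55, 53, 52, 52, 53, 53, 55, 59, 54, 52, 53, 54, 53, 53, 59, 82, 102, 104, 104, 105, 161, 208, 208, 207, 207, 205, 206, 207, 207, 207, 207, 207, 208]
214 [69, 68, 69, 69, 71, 70, 70, 71, 70, 70, 69, 70, 72, 70, 71, 72, 71, 72, 72, 71, 68, 66, 70, 70, 70, 69, 66, 62, 60, 55, 50, 51, 52, 53, 54, 54, 63, 87, 103, 104, 103, 104, 161, 209, 208, 208, 208, 209, 207, 208, 207, 207, 207, 207]
220 [68, 68, 67, 69, 70, 72, 71, 70, 69, 69, 70, 69, 70, 71, 69, 71, 70, 72, 72, 72, 68, 66, 69, 69, 70, 69, 66, 62, 60, 54, 53, 65, 68, 69, 69, 69, 98, 170, 207, 208, 207, 206, 206, 205, 205, 205, 206, 206, 206, 206, 206, 206, 208, 208]
```

The pair lies within 1 mm of the middle of the jaws. Lower slowly.

Call:
apply_moves(
  rows=[
    {"hand":-0.8,"delta_pos":[0,0.8,3],"yaw":0},
    {"hand":-0.8,"delta_pos":[0,0.8,6],"yaw":0},
    {"hand":-0.8,"delta_pos":[0,0.8,9],"yaw":0},
    {"hand":-0.8,"delta_pos":[0,0.8,12],"yaw":0},
    {"hand":-0.8,"delta_pos":[0,0.8,14],"yaw":0},
    {"hand":-0.8,"delta_pos":[0,0.8,14],"yaw":0},
    {"hand":-0.8,"delta_pos":[0,0.8,14],"yaw":0},
  ],
)

```text
clock: 53.33
position: [525.4, -173.4, 89.7]
ee_rot: [-0.701, 0.713, 0.0, -0.0]
contact_force: [0.8, -0.2, -0.5]
gripper_width: 18.3
grasp_force: 59.5
```

Call:
apply_moves(
  rows=[
    {"hand":-0.8,"delta_pos":[0,0,1.5],"yaw":0},
    {"hand":-0.8,"delta_pos":[0,0,3],"yaw":0},
    {"hand":-0.8,"delta_pos":[0,0,4],"yaw":0},
    {"hand":-0.8,"delta_pos":[0,0,4],"yaw":0},
    {"hand":-0.8,"delta_pos":[0,0,4],"yaw":0},
  ],
)

```text
clock: 53.75
position: [525.5, -173.4, 85.9]
ee_rot: [-0.701, 0.713, 0.0, -0.0]
contact_force: [-0.9, -0.4, -0.7]
gripper_width: 18.1
grasp_force: 59.5
```

```bash
python3 - <<'E'
from h import *
bail()
w=imaging.get_image('wrist');g=np.asarray(w['pixels'],np.uint8)
print(w['xyz'])
for r in (208,214,220,226,232): print(r,g[r,256:300,:].mean(1).round().astype(int).tolist())
E
```

```text
pos [ 525.5 -173.4   85.9] w 18.1 F [-0.9 -0.4 -0.7]
bail_grip scene [214. 260.] 0.75 [ 531.8 -238.    54.6] r 115.3 angle 0.04
bail_grip top [223.4 257.4] 0.65
tongue_top scene [196. 246.] 0.89 [ 526.7 -172.    81.3] r 124.4 angle 0.037
tongue_top top [219.3 224.7] 0.85
[ 524.90412817 -240.79964657  237.33512857]
208 [70, 70, 70, 72, 71, 72, 72, 72, 73, 74, 73, 72, 73, 64, 52, 53, 52, 52, 53, 54, 64, 69, 70, 70, 68, 67, 66, 63, 59, 74, 98, 106, 107, 104, 106, 106, 106, 105, 106, 104, 105, 104, 105, 104]
214 [71, 70, 71, 71, 72, 72, 72, 71, 71, 74, 72, 72, 65, 54, 54, 55, 55, 53, 53, 51, 53, 58, 55, 53, 53, 54, 54, 55, 53, 78, 104, 104, 105, 105, 105, 104, 106, 105, 161, 207, 208, 208, 208, 173]
220 [70, 70, 71, 70, 71, 70, 71, 70, 71, 72, 73, 65, 62, 67, 69, 70, 70, 70, 68, 59, 57, 64, 55, 50, 53, 54, 55, 55, 54, 63, 88, 103, 104, 104, 104, 105, 104, 105, 162, 209, 210, 209, 209, 208]
226 [11, 11, 24, 53, 70, 70, 70, 69, 72, 72, 73, 68, 65, 68, 70, 70, 69, 70, 68, 59, 57, 63, 57, 57, 67, 72, 69, 71, 70, 69, 149, 209, 209, 209, 208, 207, 158, 11, 10, 13, 11, 11, 14, 21]
232 [20, 11, 18, 48, 71, 70, 70, 70, 70, 71, 72, 69, 65, 67, 69, 69, 68, 70, 68, 59, 56, 62, 55, 56, 66, 67, 68, 68, 69, 65, 147, 207, 206, 208, 207, 187, 115, 11, 12, 28, 44, 47, 46, 45]
```

The jaws straddle the pair centrally, at about the right depth. Release, then rise clear.

Call:
apply_moves(
  rows=[
    {"hand":-0.5,"delta_pos":[0,0,0],"yaw":0},
    {"hand":-0.4,"delta_pos":[0,0,0],"yaw":0},
    {"hand":-0.3,"delta_pos":[0,0,0],"yaw":0},
    {"hand":-0.1,"delta_pos":[0,0,0],"yaw":0},
    {"hand":0.2,"delta_pos":[0,0,0],"yaw":0},
    {"hand":0.3,"delta_pos":[0,0,0],"yaw":0},
    {"hand":0.3,"delta_pos":[0,0,0],"yaw":0},
    {"hand":0.3,"delta_pos":[0,0,-10],"yaw":0},
    {"hand":0.3,"delta_pos":[0,0,-30],"yaw":0},
    {"hand":0.3,"delta_pos":[0,0,-60],"yaw":0},
    {"hand":0.3,"delta_pos":[0,0,-90],"yaw":0},
    {"hand":0.3,"delta_pos":[0,0,-90],"yaw":0},
  ],
)

```text
clock: 55.1
position: [529.5, -174.3, 183.4]
ee_rot: [-0.702, 0.713, -0.006, 0.004]
contact_force: [1.6, -0.7, 0.9]
gripper_width: 55.3
grasp_force: 0.0
```

```bash
python3 - <<'E'
from h import *
bail()
w=shot('wrist','w20.png');sc=shot('scene');t=shot('top')
for q in('clip_tails','clip'):
  o=[]
  for c,im in(('wrist',w),('scene',sc),('top',t)):
    X=nets.pinpoint(c,q);print(q,c,[(np.round(d['location'],1).tolist(),round(d['score'],2),at(im,d['location'],{'clip':53,'clip_tails':108}[q]).round(1).tolist()) for d in X][:2])
    if X and c!='top' :o.append((im,X[0]['location']))
  if len(o)>1: print('tri',tri(o).round(1))
a=cv2.cvtColor(np.asarray(w['pixels'],np.uint8),cv2.COLOR_RGB2HSV);m=cv2.inRange(a,(3,120,40),(20,255,255))
n,l,st,ce=cv2.connectedComponentsWithStats(m)
for i in range(1,n):
  if st[i,4]>40:
    c=cv2.findContours((l==i).astype(np.uint8),cv2.RETR_EXTERNAL,cv2.CHAIN_APPROX_NONE)[0][0];print(st[i].tolist(),[p[0].tolist() for p in cv2.approxPolyDP(c,2.5,True)])
for z in (46,53,60): print(z,'tails tops if so',proj(w,[(526+s*16,-172.5+y,z+67) for s in(1,-1) for y in(-12,12)]).round(1)[:,::-1].tolist())
c=cv2.cvtColor(np.asarray(sc['pixels'],np.uint8),cv2.COLOR_RGB2HSV);m=cv2.inRange(c,(3,120,40),(20,255,255));ys,xs=np.where(m[140:230,200:300]);print('scene orange rows',ys.min()+140,ys.max()+140,'cols',xs.min()+200,xs.max()+200)
for z in(46,53,60): print(z,proj(sc,[(526,-172.5,z),(526,-184.5,z),(526,-172.5,z+68)]).round(1).tolist())
print('burs',[(round(d['score'],2),at(t,d['location'],5).round(1).tolist()) for d in nets.pinpoint('top','bur_1')],'teal',[(round(d['score'],2),at(t,d['location'],0).round(1).tolist()) for d in nets.pinpoint('top','teal_box')])
E
```

```text
pos [ 529.5 -174.3  183.4] w 55.3 F [ 1.6 -0.7  0.9]
bail_grip scene [214. 261.] 0.85 [ 535.9 -238.    53.4] r 111.2 angle 0.031
bail_grip top [224.1 255.7] 0.71
tongue_top scene [195. 249.] 0.8 [ 536.1 -172.    83.6] r 115.9 angle 0.076
tongue_top top [219.8 222.2] 0.57
clip_tails wrist [([224.4, 265.1], 0.86, [532.2, -170.6, 108.0])]
clip_tails scene [([189.7, 247.0], 0.5, [525.7, -179.8, 108.0])]
clip_tails top [([215.0, 227.0], 0.61, [531.0, -177.6, 108.0])]
tri [ 532.6 -168.2  100.2]
clip wrist []
clip scene [([204.5, 248.0], 0.71, [531.1, -174.1, 53.0])]
clip top [([223.9, 222.4], 0.45, [519.5, -163.1, 53.0])]
[246, 191, 20, 54, 712] [[264, 191], [260, 191], [258, 201], [246, 211], [247, 244], [251, 244], [264, 229]]
[281, 191, 12, 55, 529] [[287, 191], [282, 199], [281, 226], [287, 245], [291, 245], [291, 192]]
46 tails tops if so [[249.7, 207.1], [251.0, 240.9], [297.6, 206.2], [297.6, 240.0]]
53 tails tops if so [[248.9, 209.9], [250.3, 244.6], [298.4, 209.0], [298.3, 243.7]]
60 tails tops if so [[248.1, 212.8], [249.5, 248.5], [299.1, 211.9], [299.1, 247.7]]
scene orange rows 183 207 cols 240 252
46 [[206.8, 246.3], [208.6, 248.5], [186.8, 245.7]]
53 [[204.8, 246.3], [206.6, 248.5], [184.7, 245.6]]
60 [[202.8, 246.2], [204.5, 248.4], [182.6, 245.6]]
burs [(0.61, [593.8, -234.1, 5.0]), (0.4, [519.6, -157.8, 5.0]), (0.39, [423.3, -67.6, 5.0])] teal [(0.8, [520.9, 11.9, 0.0]), (0.65, [547.6, -343.0, 0.0])]
```

The clip holds over the catch with its jaw tips about 23 mm below the top edge, its tails near the clamped spread, and only slightly tilted. The robot is clear, so I'll hand in.

Call:
apply_moves(
  rows=[
    {"hand":0.3,"delta_pos":[0,0,-20],"yaw":0},
    {"hand":0.3,"delta_pos":[0,0,-20],"yaw":0},
    {"hand":0.3,"delta_pos":[0,0,-20],"yaw":0},
    {"hand":0.3,"delta_pos":[0,0,-20],"yaw":0},
    {"hand":0.3,"delta_pos":[0,0,-20],"yaw":0},
    {"hand":0.3,"delta_pos":[0,0,-20],"yaw":0},
  ],
)

```text
clock: 56.45
position: [525.0, -173.3, 195.2]
ee_rot: [-0.701, 0.713, 0.001, -0.0]
contact_force: [-0.5, 1.3, -0.6]
gripper_width: 55.4
grasp_force: 0.0
```

```bash
python3 -c "
from h import *
print(workorder.job_done())"
```

```text
the job is handed in; nothing more can be done
None
```

I handed the job in at about 56 s, but no verdict came back: the teal box is on the desk, both bur blocks I found are in the tray, the bail is down against its stop, and the clip is over the catch plate and tongue.

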